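# Strip a cooled processor module and lay its parts in their foam nests

## Robot

A 6-joint arm with a two-finger parallel gripper is mounted at the origin on a cart in front of the work surface, level with it; the furniture and walls round the work are solid. World frame = base frame: x ahead of the robot, y to its left, z up, the work surface at z = 0. Lengths are in m, angles in rad, forces in N, time in s.
With the tool pointing down it reaches from about 0.25 to 0.775 m from the base axis. Payload 8.9 kg.
Tool frame: the origin (TCP) lies at the very end of the fingers, on their centre line; the grasp point (between the pads) lies 19 mm behind it; z points along the fingers, x is the direction in which the jaws open and shut, and the axes are right-handed (so a half turn about z gives the same grasp; the last joint's range is limited). The gripper opens to 85 mm and grips with 20 to 120 N. Pads are 22 mm wide; open, the fingers measure 114 mm over their backs; the gripper's body (76 mm by 85 mm) begins 54 mm behind the grasp point. The pads swing forward as they close: fully open they stand 13 mm farther back than shut.
Start: joints at [-1.297, 0.291, -0.153, 1.127, 0, 1.431], TCP at [0.211, -0.481, 0.206] pointing down, gripper open.
Joint ranges: [-2.52, 2.52], [-0.91, 1.74], [-1.3, 1.37], [-1.96, 2.02], [-1.52, 1.47], [-3.14, 3.14]. Speed limits (rad/s): [2.22, 2.22, 2.79, 3.14, 3.14, 3.14].

## Interface

Orientations are given as [roll, pitch, yaw] about the fixed x, y, z axes, in that order (R = Rz(yaw) Ry(pitch) Rx(roll)).
In Python, from rig import get_obs, vision, bot gives the robot as it stands.
- The arm moves only by the shell command python3 -m creep 'ROWS' [OPENING]. ROWS is JSON, one flat list of numbers, 4 for each row, row after row: the shift along the tool's x, y, z in cm, then the turn about the tool's z in rad. A call has 1 to 5 rows; each row shifts and turns the commanded pose from where the row before left it, along the tool's axes as they then stand; what a row does not reach is not made up. A row lasts 1/8 s, in which the tool goes at most 62.5 mm and 10.7 degrees, less where a joint would pass 70% of its speed; a pose out of reach is approached as far as the arm can. A call is refused whole if a number of a shift passes 6.25 or a number of a turn 0.188, either way. A call with a gripper value outside its range is refused whole. OPENING is the closure in counts, from 0 (fully open) to 255 (shut), set as the call begins (- or left out, the last holds). The fingers move at their own pace and stop on an object; the grip force is fixed at half the most. Time passes only in rows, so rows that do not move let the fingers close. It gives the time, the measured TCP pose, the force and the opening at its end, in the units of the state.
- get_obs(): the state, without advancing time (a new reading comes with each control period).
- vision.snapshot(name): name is "side" or "top"; returns a dict with "color" (480x640x3 uint8, blue, green, red), "z_map" (480x640 float32, m along the optical axis (not along the pixel's ray), 0 where there is no reading), "K" (3x3 intrinsics, pixels), "R" (3x3) and "t" (3): a world point X has camera coordinates R X + t. Camera axes: x right, y down, z forward; pixel columns grow to the right and rows downward; lengths in m; the calibration is good to about 2 mm. A picture is of the moment at which its call begins.
- bot.close_job(): hands the job in, once; it reports no verdict.
Trained networks look in the newest picture that a camera, given by its name, has taken for a name from the list of things; names that differ only in an ending like _2 or _b are one class to them, and where a whole thing is asked for, a point or a joint stands for the part that bears it (a point fixed in the world has none). Each returns a list of dicts, best first, with "confidence" (0 to 1); they miss things now and then, are a little off and sometimes report something else, mostly with a low value. They report only what shows in the picture. A call takes as long as a camera call. They do not tell look-alikes from the thing itself.
- vision.spot_in(name, camera): "box" ([left, top, right, bottom] in pixels, round what is visible of it).
- vision.masks_of(name, camera): "pixels" (480x640 bool, what is visible of it) and "box" ([left, top, right, bottom] in pixels, round what is visible of it).
The state is a dict: "t": time; "joint_positions": joint angles; "dq": joint speeds; "effort": joint torques, N m; "tcp_pos": TCP position; "tcp_rot": TCP orientation; "force": force on the tool from outside, world axes, zero at the start; "wrist_torque": the same for the moment, N m; "grip_width": opening from 0.0 (shut) to 1.0 (fully open).
Only numpy, scipy, OpenCV 4.12 (cv2) and the standard library are available. Lean on these libraries where they do the work, as an engineer would, in place of code of your own. Each camera call takes 0.05 s, during which the arm holds its last target.

## Task

The nuts are already off: take the cooling stack on the green circuit board apart from the top down, one part at a time, and lay each part flat in the foam nest cut to its outline: the fan, then the finned heatsink, then the copper heat spreader, and last the red processor module, which goes in the pink-floored nest. Set the parts down gently, never drop one, and leave the solvent bottle and the paste syringe where they are.

Things in the scene. Friction and masses are not known exactly. Their poses are not given: they have to be found in the camera images.
- fan_mid (a point): Centre of the fan: square black axial fan with grey blades, 40 x 40 x 15 mm, top of the stack, lying flat on the heatsink, loose. z up; x and y along its edges. 40 g. At the start its underside is 61 mm above the blue mat (2 mm thick). Grasp across two opposite sides.
- heatsink_mid (a point): Centre of the heatsink: block of upright bare aluminium fins, 46 mm (x) by 70 mm (y, along the fins) by 24 mm high (z up), lying loose on the copper spreader under the fan, underside 37 mm above the blue mat. 120 g. Grasp across x (the outer fins are solid).
- spreader_mid (a point): Centre of the heat spreader: copper plate, 54 mm (x) by 104 mm (y) by 10 mm (z up), under the heatsink, underside 27 mm above the blue mat, 160 g. Its four 7.5 mm corner holes sit round upright 3 mm studs that end 3 mm above it: lift 15 mm straight up before going sideways. Grasp across x; the module's board juts out 4 mm on each side, 3 mm below its underside.
- module_mid (a point): Middle of the module: red board 62 (x) by 118 mm (y), z up, 2 mm thick, on two black plugs 72 mm long under its long edges: side faces 10 mm high, this point 5 mm above their foot; flat chip on top. 90 g. Bottom of the stack, feet 14 mm above the blue mat, 10 mm free below them for fingertips. Four studs rise 16 mm above the red board through 7.5 mm holes: lift 25 mm first. Grasp across x.
- fan_nest: Nest for the fan: flat piece of black foam on a grey bottom layer with a square cut-out 58 x 58 mm, the smallest; outside 86 x 98 mm; fixed. Origin at the centre of its underside, z up. Floor of the cut-out 4 mm above the bench, rim 10 mm above it. The two walls across x are open in the middle for 40 mm, as finger gaps.
- heatsink_nest: Nest for the heatsink: as the fan's, cut-out 62 mm (x) by 86 mm (y), outside 90 x 126 mm, grey floor 4 mm and rim 10 mm above the bench; finger gaps 50 mm wide in the middle of both long walls. Origin at the centre of its underside. A lamp arm hangs over the bench beyond the nests (x over 0.67, 0.12 to 0.25 m up): keep the gripper clear of it.
- spreader_nest: Nest for the copper heat spreader: cut-out 70 mm (x) by 120 mm (y), outside 98 x 160 mm, grey floor 4 mm and rim 10 mm above the bench; finger gaps 50 mm wide in the middle of both long walls. Origin at the centre of its underside. Between the nests and the green board stands a black power supply 0.17 m high (x 0.48 to 0.71, y -0.25 to -0.04): carry the parts round its front or well over it.
- module_nest: Nest for the processor module, the only one with a pink floor: cut-out 78 mm (x) by 134 mm (y), outside 106 x 174 mm, floor 4 mm and rim 10 mm above the bench; finger gaps 50 mm wide in the middle of both long walls. Origin at the centre of its underside. The module lies on its plugs in it, either way round.
- solvent: White solvent bottle with a red spout, 54 mm across, 112 mm high, standing loose beyond the green board to the right; origin at the centre of its underside. Leave alone.
- syringe: Paste syringe, 118 mm long, 18 mm thick, lying loose to the right of the green board; origin at the middle of its underside. Leave alone.
Things that resemble listed ones, but are neither listed nor needed, are in the scene too. Of the things shaped like the part that bears heatsink_mid, the aluminium one is meant.

How it is judged:
By the outcome, as a careful person would: the job done as asked, in the order asked, and still so for the second after the job is handed in, with the robot touching nothing.
It also fails if it takes over 136 s, if anything falls off the work surface, if the arm or the gripper's body presses on something with over 40 N, if the wrist force passes 120 N, or if a joint passes its speed limit or range.

## Working session

There is one attempt and no reset: what is moved stays moved. The work goes in short steps, Python scripts to look and compute and a shell command to move; the robot and the scene stay as the last step left them, time stands still between calls to the robot, and variables do not carry over. Pictures are saved under pics/ and viewed, and the job is handed in when it is done.

```bash
ls; mkdir -p pics
python3 - <<'E'
from rig import get_obs, vision, bot
import cv2
o=get_obs(); print(o)
for c in ("side","top"):
    s=vision.snapshot(c); cv2.imwrite(f"pics/{c}0.png",s["color"]); print(c,s["K"],s["R"],s["t"])
E
```

```text
pics
{'t': 0.0, 'joint_positions': array([-1.29729267e+00,  2.91261040e-01, -1.54115746e-01,  1.12668756e+00,
       -1.21264046e-06,  1.43148692e+00]), 'dq': array([ 0.00178363,  0.00073459, -0.00026009,  0.002058  ,  0.00141345,
       -0.00108705]), 'effort': array([-1.02550621e-03, -5.37141109e+01,  3.31369400e+01,  1.57752726e-02,
       -4.87221096e-04, -5.72414393e-06]), 'tcp_pos': array([ 0.21049693, -0.48045225,  0.20494626]), 'tcp_rot': array([-3.14141778e+00,  1.25589980e-03, -1.15798316e+00]), 'force': array([ 0.19362176, -0.19657298,  0.10623144]), 'wrist_torque': array([-1.79622304e-02,  1.61872457e-02, -9.07623167e-05]), 'grip_width': 1.002699401034896}
side [[443.57267241   0.         318.36717335]
 [  0.         443.57267241 244.52231689]
 [  0.           0.           1.        ]] [[ 0.98959815 -0.14233318  0.02089894]
 [-0.05565853 -0.51276957 -0.8567202 ]
 [ 0.13265605  0.84664552 -0.51535788]] [-0.55668585  0.03978153  1.065636  ]
top [[619.93412403   0.         319.8807921 ]
 [  0.         619.93412403 234.37573505]
 [  0.           0.           1.        ]] [[ 0.02112216 -0.99957154 -0.02026301]
 [-0.99432438 -0.01888882 -0.10470073]
 [ 0.10427313  0.02235951 -0.99429732]] [-0.12139368  0.51930411  1.41968457]
```

View pics/side0.png

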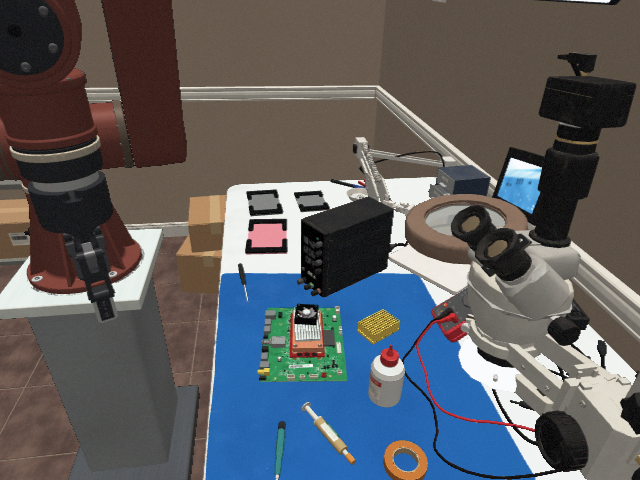

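View pics/top0.png

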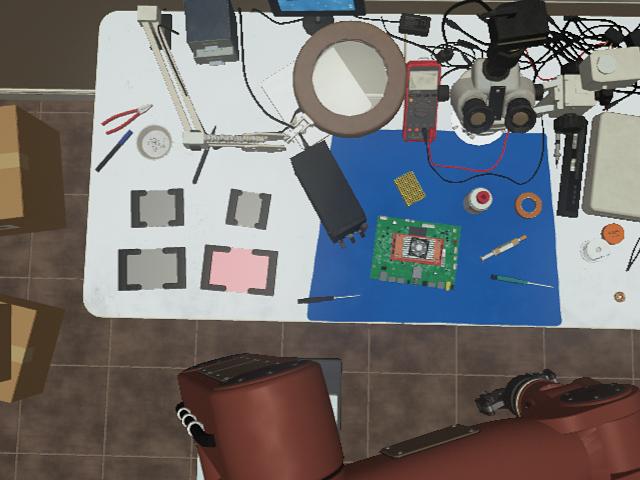

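The side view shows the stack at about (307,325) on the green board, and the gold fin block at (379,325) is the heatsink look-alike. In the top view the fan and stack are at (418,247), and the nests are at (249,208), (158,208), (152,269) and pink (239,270).

```bash
cat > h.py <<'E'
from rig import get_obs, vision, bot
import cv2, numpy as np
def cloud(s):
    z=s["z_map"]; v,u=np.mgrid[0:480,0:640]; K=s["K"]
    P=np.stack([(u-K[0,2])/K[0,0]*z,(v-K[1,2])/K[1,1]*z,z],-1)
    W=(P-s["t"])@s["R"]; W[z==0]=np.nan
    return W
def proj(s,X):
    c=s["R"]@np.asarray(X)+s["t"]; p=s["K"]@c; return p[:2]/p[2]
def ray_z(s,u,v,z):
    d=s["R"].T@np.linalg.inv(s["K"])@np.array([u,v,1.0]); o=-s["R"].T@s["t"]
    return o+d*(z-o[2])/d[2]
def crop(s,box,f,name):
    l,t,r,b=box; c=cv2.resize(s["color"][t:b,l:r],None,fx=f,fy=f,interpolation=cv2.INTER_CUBIC); cv2.imwrite(name,c)
E
python3 - <<'E'
from h import *
names=["fan_mid","heatsink_mid","spreader_mid","module_mid","fan_nest","heatsink_nest","spreader_nest","module_nest","solvent","syringe"]
for c in ("top","side"):
    s=vision.snapshot(c); W=cloud(s)
    for n in names:
        for d in vision.masks_of(n,c)[:4]:
            m=d["pixels"]; w=W[m]; w=w[~np.isnan(w[:,0])]
            if len(w)==0: continue
            zz=np.percentile(w[:,2],[5,50,95])
            r=cv2.minAreaRect((w[:,:2]*1000).astype(np.float32))
            print(c,n,round(d["confidence"],2),np.round(d["box"]),m.sum(),"med",np.round(np.median(w,0),3),"z",np.round(zz,3),"rect",np.round(r[0],0),np.round(r[1],0),round(r[2],1))
    np.save(f"/tmp/{c}.npy",W)
    crop(s,(360,150,560,300) if c=="top" else (240,280,420,400),4,f"pics/{c}_crop0.png")
E
```

```text
top fan_mid 0.53 [407. 236. 432. 257.] 312 med [ 0.492 -0.333  0.074] z [0.046 0.074 0.081] rect [ 492. -332.] [40. 40.] 77.4
top heatsink_mid 0.82 [401. 238. 434. 259.] 396 med [ 0.491 -0.332  0.052] z [0.039 0.052 0.07 ] rect [ 494. -337.] [74. 52.] 88.4
top heatsink_mid 0.81 [392. 171. 423. 206.] 628 med [ 0.636 -0.317  0.02 ] z [0.007 0.02  0.029] rect [ 638. -319.] [72. 53.] 29.0
top spreader_mid 0.97 [395. 236. 442. 262.] 351 med [ 0.488 -0.338  0.039] z [0.029 0.039 0.045] rect [ 492. -336.] [108.  53.] 84.3
top spreader_mid 0.4 [390. 234. 443. 263.] 136 med [ 0.474 -0.283  0.026] z [0.021 0.026 0.034] rect [ 490. -335.] [118.  59.] 83.4
top spreader_mid 0.31 [130. 190. 184. 228.] 1919 med [0.58  0.281 0.007] z [0.001 0.007 0.015] rect [581. 282.] [ 90. 131.] 4.7
top module_mid 0.88 [392. 232. 443. 266.] 183 med [ 0.482 -0.306  0.026] z [0.02  0.026 0.033] rect [ 492. -335.] [118.  61.] 83.6
top module_mid 0.61 [481. 238. 522. 262.] 234 med [ 0.503 -0.544  0.016] z [0.008 0.016 0.023] rect [ 499. -537.] [ 17. 114.] 29.3
top fan_nest 0.96 [226. 187. 271. 231.] 1473 med [0.581 0
[... 1971 characters left out ...]
0.037 0.039] rect [ 492. -343.] [102.  57.] 84.8
side heatsink_nest 0.16 [295. 303. 317. 327.] 436 med [ 0.489 -0.342  0.073] z [0.063 0.073 0.077] rect [ 492. -328.] [64. 40.] 77.8
side spreader_nest 0.83 [246. 188. 285. 217.] 838 med [0.436 0.277 0.003] z [-0.002  0.003  0.009] rect [435. 294.] [101. 197.] 4.0
side module_nest 0.66 [248. 221. 290. 254.] 1400 med [0.434 0.07  0.003] z [0.    0.003 0.009] rect [434.  85.] [203. 106.] 86.8
side solvent 0.68 [368. 348. 407. 408.] 1656 med [ 0.597 -0.495  0.062] z [0.01  0.062 0.094] rect [ 613. -447.] [120.  53.] 73.4
side syringe 0.8 [300. 403. 354. 463.] 652 med [ 0.5   -0.551  0.015] z [0.009 0.015 0.018] rect [ 498. -543.] [ 18. 120.] 26.5
```

View pics/top_crop0.png

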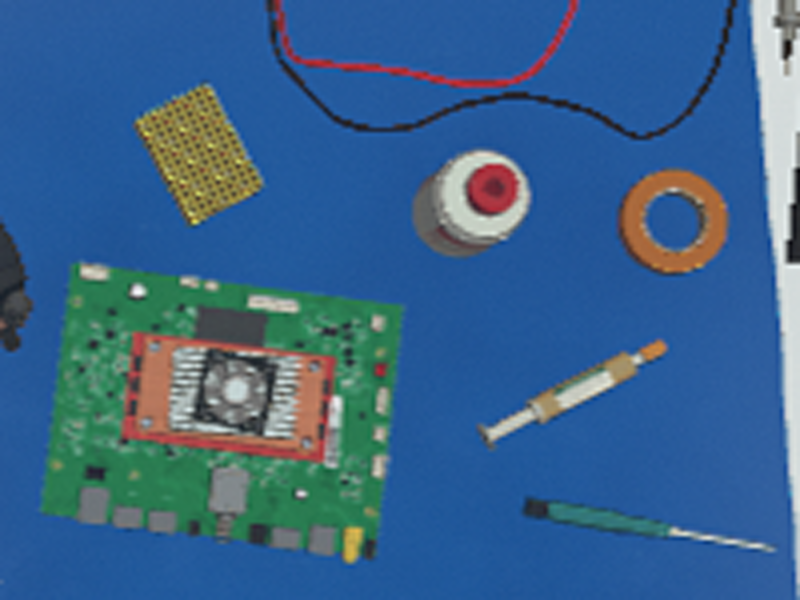

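View pics/side_crop0.png

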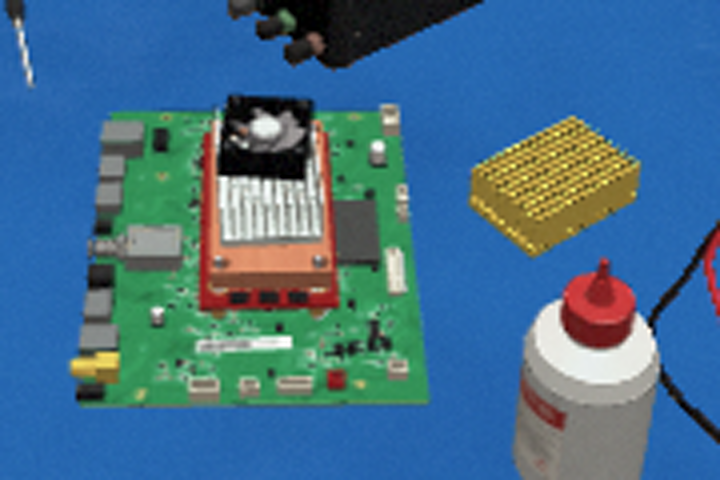

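The aluminium heatsink under the fan, top view (417,247), is the one meant. The gold block at (410,188) lies on its own on the mat, so it's the decoy. The crop confirms both. Next I'll fit box silhouettes in both views to refine the fan and nest poses.

```bash
cat >> h.py <<'E'
from scipy.optimize import minimize
def sil(s,p,dims,z0,z1,box,F=6):
    x,y,a=p; c,si=np.cos(a),np.sin(a); pts=[]
    for sx in(-.5,.5):
        for sy in(-.5,.5):
            for z in(z0,z1):
                dx,dy=sx*dims[0],sy*dims[1]
                pts.append(proj(s,[x+c*dx-si*dy,y+si*dx+c*dy,z]))
    h=cv2.convexHull(np.array(pts,np.float32))[:,0]
    l,t,r,b=box
    h=(h+0.5-[l,t])*F
    im=np.zeros(((b-t)*F,(r-l)*F),np.uint8); cv2.fillConvexPoly(im,np.round(h*16).astype(np.int32),1,shift=4)
    return cv2.resize(im.astype(np.float32),(r-l,b-t),interpolation=cv2.INTER_AREA)
def fit(views,p0,dims,z0,z1):
    """views: list of (snap,mask bool)"""
    bs=[]
    for s,m in views:
        v,u=np.where(m); bs.append((max(u.min()-15,0),max(v.min()-15,0),min(u.max()+15,640),min(v.max()+15,480)))
    def cost(q):
        p=(q[0]/100,q[1]/100,q[2]/10); e=0
        for (s,m),b in zip(views,bs):
            r=sil(s,p,dims,z0,z1,b); mm=m[b[1]:b[3],b[0]:b[2]].astype(np.float32)
            e+=np.abs(r-mm).sum()/mm.sum()
        return e
    q0=np.array([p0[0]*100,p0[1]*100,p0[2]*10])
    best=None
    for da in(-1,0,1):
        S=np.vstack([q0+[0,0,da],q0+[.6,0,da],q0+[0,.6,da],q0+[0,0,da+.7]])
        r=minimize(cost,q0,method="Nelder-Mead",options=dict(initial_simplex=S,xatol=.01,fatol=1e-4))
        if best is None or r.fun<best.fun: best=r
    q=best.x; return np.round([q[0]/100,q[1]/100,q[2]/10],4),round(best.fun,3)
def best_mask(n,c,near=None,s=None):
    L=vision.masks_of(n,c)
    for d in L:
        if near is None: return d["pixels"]
        v,u=np.where(d["pixels"]); q=proj(s,near)
        if np.hypot(u.mean()-q[0],v.mean()-q[1])<18: return d["pixels"]
    return None
E
python3 - <<'E'
from h import *
T=vision.snapshot("top"); S=vision.snapshot("side")
todo={"fan_mid":((.492,-.332,-.2),(.04,.04),.063,.078),
"fan_nest":((.582,.063,-.1),(.086,.098),0,.01),"heatsink_nest":((.581,.282,.07),(.09,.126),0,.01),
"spreader_nest":((.435,.288,.06),(.098,.16),0,.01),"module_nest":((.436,.08,-.07),(.106,.174),0,.01)}
for n,(p,d,z0,z1) in todo.items():
    V=[]
    for c,s in(("top",T),("side",S)):
        m=best_mask(n,c,(p[0],p[1],z1),s)
        if m is None and n=="heatsink_nest" and c=="top": m=best_mask("spreader_mid",c,(p[0],p[1],z1),s)
        if m is None: print(n,c,"none"); continue
        V.append((s,m)); print(n,c,*fit([(s,m)],p,d,z0,z1))
    if len(V)==2: print(n,"both",*fit(V,p,d,z0,z1))
# floors by depth
for n,(p,d,z0,z1) in todo.items():
    for nm,s in(("top",T),("side",S)):
        W=cloud(s); q=np.hypot(W[...,0]-p[0],W[...,1]-p[1])<.015
        print(n,nm,"z centre",np.round(np.nanmedian(W[q][:,2]),4),q.sum())
crop(T,(100,170,290,310),4,"pics/nests0.png")
E
```

```text
fan_mid top [ 0.4923 -0.3325 -0.2015] 0.083
fan_mid side [ 0.4899 -0.339  -0.1669] 0.048
fan_mid both [ 0.4914 -0.3331 -0.2117] 0.338
fan_nest top [ 0.5826  0.0639 -0.1499] 0.061
fan_nest side none
heatsink_nest top [0.5809 0.2814 0.063 ] 0.043
heatsink_nest side [0.5778 0.2726 0.0419] 0.088
heatsink_nest both [0.5797 0.2792 0.058 ] 0.22
spreader_nest top [0.4354 0.2863 0.0557] 0.041
spreader_nest side [0.4339 0.2795 0.0455] 0.08
spreader_nest both [0.4344 0.2853 0.0512] 0.15
module_nest top [ 0.4362  0.079  -0.0645] 0.035
module_nest side [ 0.4349  0.0734 -0.0717] 0.054
module_nest both [ 0.4355  0.0772 -0.0692] 0.126
fan_mid top z centre 0.0724 144
fan_mid side z centre 0.0722 186
fan_nest top z centre 0.0044 125
fan_nest side z centre nan 0
heatsink_nest top z centre 0.0052 119
heatsink_nest side z centre 0.002 28
spreader_nest top z centre 0.0048 123
spreader_nest side z centre 0.0018 32
module_nest top z centre 0.0049 127
module_nest side z centre 0.0018 43
  return np.nanmean(a, axis, out=out, keepdims=keepdims)
```

View pics/nests0.png

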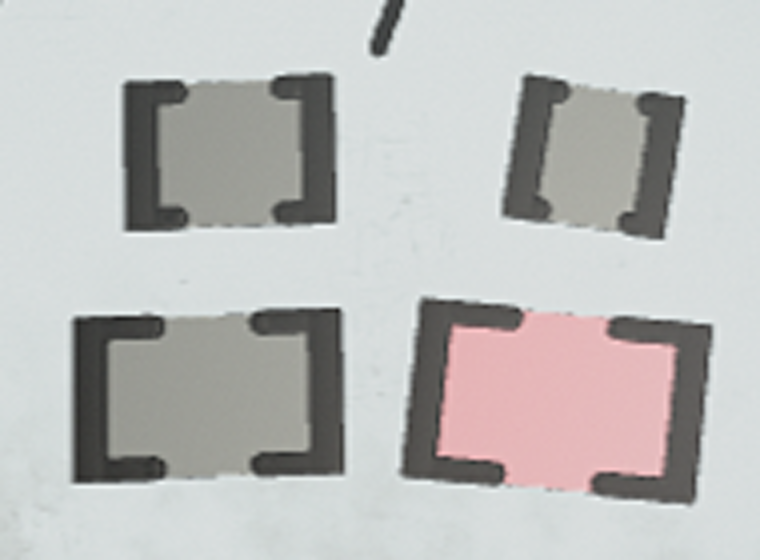

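```bash
cat > d.py <<'E'
# python3 d.py x y z yaw : remaining shift in tool axes (cm) and turn
import sys,numpy as np
from rig import get_obs
from scipy.spatial.transform import Rotation as Ro
o=get_obs(); p=o["tcp_pos"]; R=Ro.from_euler("xyz",o["tcp_rot"])
x,y,z,a=map(float,sys.argv[1:5])
d=R.inv().apply(np.array([x,y,z])-p)*100
dy=(a-o["tcp_rot"][2]+np.pi)%(2*np.pi)-np.pi
c,s=np.cos(a),np.sin(a); Rt=np.array([[c,s,0],[s,-c,0],[0,0,-1]])
print("now",np.round(p,4),np.round(o["tcp_rot"],3),"w",round(o["grip_width"],3),"t",round(o["t"],2))
print("tool shift now",np.round(d,2),"| after turn",np.round(Rt.T@(np.array([x,y,z])-p)*100,2),"turn",round(-dy,3))
E
python3 -m creep '[0,0,0,-0.188, 0,0,0,-0.188, 0,0,0,-0.188, 0,0,0,-0.188, 0,0,0,-0.188]' 0; python3 d.py .492 -.3325 .14 -.2
```

```text
t: 2.42
tcp_pos: [0.2106, -0.4809, 0.2055]
tcp_rot: [3.142, -0.0, -0.214]
force: [-0.5, 0.0, 0.1]
grip_width: 1.001
now [ 0.2106 -0.4809  0.2055] [ 3.142 -0.    -0.214] w 1.001 t 2.42
tool shift now [ 24.34 -20.48   6.55] | after turn [ 24.63 -20.13   6.55] turn -0.014
```

```bash
python3 -m creep '[4,-3.3,0,-0.014, 4,-3.3,0,0, 4,-3.3,0,0, 4,-3.3,0,0, 4,-3.3,0,0]'; python3 d.py .492 -.3325 .12 -.2
```

```text
t: 3.05
tcp_pos: [0.442, -0.3602, 0.2056]
tcp_rot: [3.141, -0.0, -0.207]
force: [0.7, -0.6, -0.4]
grip_width: 0.998
now [ 0.442  -0.3602  0.2056] [ 3.141 -0.    -0.207] w 0.998 t 3.05
tool shift now [ 4.32 -3.74  8.56] | after turn [ 4.35 -3.7   8.56] turn -0.007
```

```bash
python3 -m creep '[2.2,-1.85,1,0, 2.1,-1.85,3,-0.005, 0,0,3,0, 0,0,1.5,0, 0,0,0,0]'; python3 d.py .492 -.3325 .064 -.2
python3 - <<'E'
from h import *
for c,b in(("top",(370,190,470,290)),("side",(240,250,400,370))):
    s=vision.snapshot(c); crop(s,b,5 if c=="side" else 6,f"pics/pre_{c}.png"); print(proj(s,get_obs()["tcp_pos"]))
E
```

```text
t: 3.68
tcp_pos: [0.4895, -0.3335, 0.1199]
tcp_rot: [-3.141, 0.002, -0.202]
force: [0.5, 0.0, 0.3]
grip_width: 0.998
now [ 0.4895 -0.3335  0.1199] [-3.141e+00  2.000e-03 -2.020e-01] w 0.998 t 3.67
tool shift now [ 0.23 -0.14  5.59] | after turn [ 0.22 -0.14  5.59] turn -0.002
[421.61191125 246.21628386]
[306.3575089  289.63635495]
```

View pics/pre_side.png

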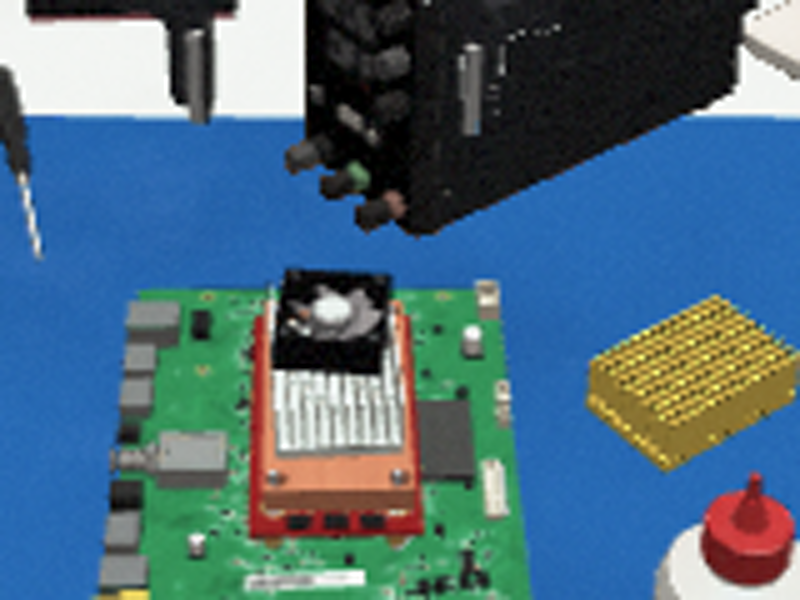

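View pics/pre_top.png

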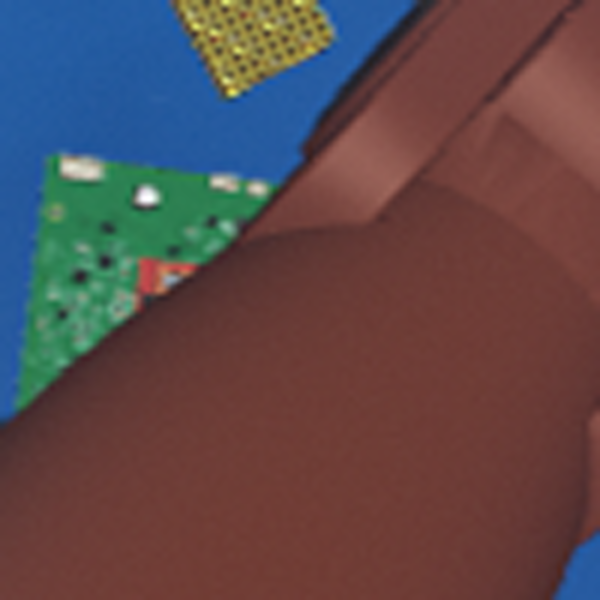

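Run:
```python
from h import *
s=vision.snapshot("side"); W=cloud(s)
for x in(.13,.12): print(proj(s,[.4895-.042,-.3335+.008,x]),proj(s,[.4895+.042,-.3335-.008,x]))
for v in range(262,280,2):
    print(v,[tuple(np.round(W[v,u],3)) for u in (276,279,281)])
for v in range(256,282,3):
    print(v,[tuple(np.round(W[v,u],3)) for u in (332,334,337)])
crop(s,(220,180,380,300),5,"pics/pre_side2.png")
```

```text
[281.63369217 284.43785495] [330.0870295  286.56767117]
[281.75635614 289.00183365] [329.89203843 291.13163977]
262 [(np.float64(0.439), np.float64(-0.332), np.float64(0.182)), (np.float64(0.443), np.float64(-0.336), np.float64(0.185)), (np.float64(0.447), np.float64(-0.338), np.float64(0.186))]
264 [(np.float64(0.438), np.float64(-0.333), np.float64(0.179)), (np.float64(0.443), np.float64(-0.337), np.float64(0.181)), (np.float64(0.447), np.float64(-0.337), np.float64(0.181))]
266 [(np.float64(0.438), np.float64(-0.332), np.float64(0.174)), (np.float64(0.443), np.float64(-0.337), np.float64(0.177)), (np.float64(0.447), np.float64(-0.338), np.float64(0.178))]
268 [(np.float64(0.438), np.float64(-0.333), np.float64(0.171)), (np.float64(0.443), np.float64(-0.336), np.float64(0.172)), (np.float64(0.447), np.float64(-0.337), np.float64(0.173))]
270 [(np.float64(0.438), np.float64(-0.33), np.float64(0.165)), (np.float64(0.443), np.float64(-0.337), np.float64(0.169)), (np.float64(0.446), np.float64(-0.339), np.float64(0.17))]
272 [(np.float64(0.448), np.float64(-0.095), np.float64(-0.002)),
[... 1619 characters left out ...]
64(-0.356), np.float64(0.173)), (np.float64(0.534), np.float64(-0.356), np.float64(0.173)), (np.float64(0.54), np.float64(-0.354), np.float64(0.171))]
274 [(np.float64(0.531), np.float64(-0.356), np.float64(0.167)), (np.float64(0.534), np.float64(-0.357), np.float64(0.167)), (np.float64(0.573), np.float64(-0.198), np.float64(0.054))]
277 [(np.float64(0.561), np.float64(-0.208), np.float64(0.054)), (np.float64(0.567), np.float64(-0.198), np.float64(0.047)), (np.float64(0.573), np.float64(-0.2), np.float64(0.048))]
280 [(np.float64(0.561), np.float64(-0.206), np.float64(0.046)), (np.float64(0.566), np.float64(-0.202), np.float64(0.042)), (np.float64(0.573), np.float64(-0.2), np.float64(0.04))]
```

View pics/pre_side2.png

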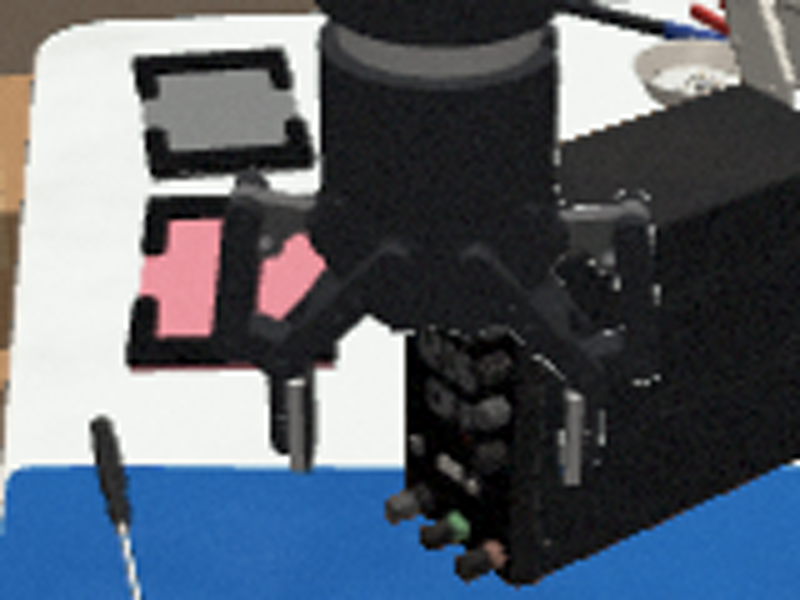

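```bash
python3 -m creep '[0,0,0,0, 0,0,0,0, 0,0,0,0, 0,0,0,0, 0,0,0,0]' 130
python3 - <<'E'
from h import *
s=vision.snapshot("side"); W=cloud(s); print(get_obs()["tcp_pos"],get_obs()["grip_width"])
crop(s,(220,180,380,300),5,"pics/pre_side3.png")
m=(np.abs(W[...,0]-.49)<.07)&(np.abs(W[...,1]+.34)<.05)&(W[...,2]>.1)&(W[...,2]<.3)
for u in range(284,330,2):
    vs=np.where(m[:,u])[0]
    if len(vs): print(u,vs.max(),np.round(W[vs.max(),u],3))
E
```

```text
t: 4.45
tcp_pos: [0.4902, -0.3336, 0.1205]
tcp_rot: [-3.142, 0.0, -0.201]
force: [0.6, 0.1, -0.2]
grip_width: 0.488
[ 0.49019092 -0.33364983  0.12048155] 0.4884769264648897
284 259 [ 0.452 -0.337  0.19 ]
286 262 [ 0.455 -0.334  0.183]
288 276 [ 0.458 -0.336  0.155]
290 276 [ 0.462 -0.337  0.155]
292 280 [ 0.465 -0.341  0.149]
294 280 [ 0.468 -0.343  0.15 ]
296 251 [ 0.471 -0.348  0.212]
298 246 [ 0.475 -0.343  0.218]
300 246 [ 0.478 -0.343  0.218]
302 246 [ 0.481 -0.346  0.219]
304 246 [ 0.484 -0.346  0.219]
306 245 [ 0.488 -0.345  0.22 ]
308 245 [ 0.491 -0.345  0.22 ]
310 246 [ 0.494 -0.35   0.221]
312 246 [ 0.497 -0.348  0.219]
314 247 [ 0.501 -0.348  0.218]
316 250 [ 0.503 -0.356  0.216]
318 255 [ 0.507 -0.352  0.204]
320 281 [ 0.512 -0.352  0.151]
322 281 [ 0.515 -0.351  0.15 ]
324 278 [ 0.519 -0.349  0.155]
326 277 [ 0.522 -0.35   0.158]
328 262 [ 0.525 -0.35   0.188]
```

View pics/pre_side3.png

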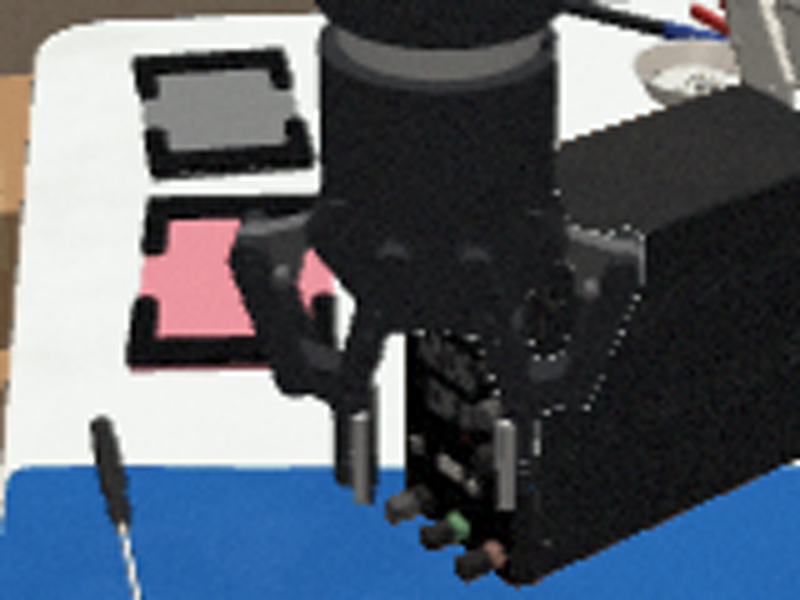

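The side view shows the finger tips (crop (360,500), (505,508)) at about z 0.150. The reported TCP plus swing gives about 0.122, so the tips look roughly 27 mm higher than stated. I'll go down with the jaws wider than the heatsink and compare again.

```bash
python3 -m creep '[0.2,-0.1,0,0, 0,0,2,0, 0,0,2,0, 0,0,2,0, 0,0,1,0]' 75; python3 -m creep '[0,0,0,0, 0,0,0,0]'
python3 - <<'E'
from h import *
s=vision.snapshot("side"); W=cloud(s); print(get_obs()["tcp_pos"],get_obs()["grip_width"])
crop(s,(240,250,380,370),5,"pics/pre_side4.png")
m=(np.abs(W[...,0]-.49)<.07)&(np.abs(W[...,1]+.34)<.05)&(W[...,2]>.08)&(W[...,2]<.3)
for u in range(276,336,2):
    vs=np.where(m[:,u])[0]
    if len(vs): print(u,vs.max(),np.round(W[vs.max(),u],3))
E
```

```text
t: 5.12
tcp_pos: [0.492, -0.3326, 0.0495]
tcp_rot: [-3.141, 0.001, -0.201]
force: [-0.0, -0.5, -0.1]
grip_width: 0.708
t: 5.38
tcp_pos: [0.4929, -0.3334, 0.0512]
tcp_rot: [3.141, -0.001, -0.201]
force: [0.1, -0.2, 0.5]
grip_width: 0.71
[ 0.49288794 -0.33350354  0.0513316 ] 0.7080058433832315
276 290 [ 0.437 -0.338  0.128]
278 289 [ 0.44  -0.337  0.129]
280 290 [ 0.444 -0.333  0.123]
282 291 [ 0.447 -0.332  0.12 ]
284 305 [ 0.45  -0.333  0.09 ]
286 306 [ 0.454 -0.334  0.088]
288 309 [ 0.457 -0.34   0.085]
290 309 [ 0.46  -0.34   0.085]
292 302 [ 0.466 -0.32   0.085]
294 285 [ 0.468 -0.345  0.142]
296 281 [ 0.471 -0.349  0.152]
298 278 [ 0.474 -0.349  0.158]
300 280 [ 0.478 -0.342  0.149]
302 280 [ 0.482 -0.342  0.148]
304 280 [ 0.485 -0.343  0.149]
306 280 [ 0.488 -0.346  0.151]
308 280 [ 0.492 -0.344  0.149]
310 280 [ 0.495 -0.346  0.15 ]
312 281 [ 0.499 -0.345  0.147]
314 281 [ 0.502 -0.348  0.149]
316 281 [ 0.506 -0.346  0.147]
318 281 [ 0.508 -0.354  0.153]
320 285 [ 0.511 -0.355  0.145]
322 287 [ 0.515 -0.355  0.14 ]
324 290 [ 0.519 -0.353  0.132]
326 311 [ 0.524 -0.351  0.083]
328 310 [ 0.528 -0.352  0.086]
330 308 [ 0.531 -0.351  0.089]
332 306 [ 0.535 -0.35   0.093]
334 293 [ 0.537 -0.35   0.122]
```

View pics/pre_side4.png

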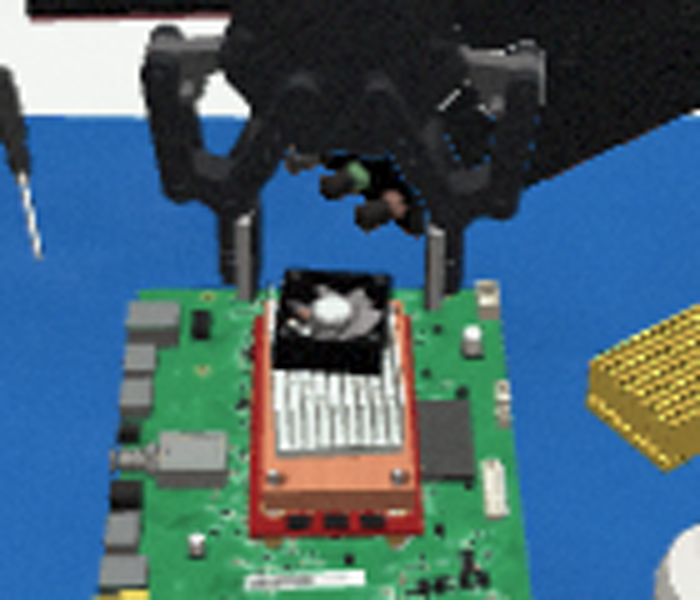

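Tips are again about 0.083 at TCP 0.051, so the offset is a constant ≈27 mm. I'll trust the pictures: tips for the fan should be at about 0.066, meaning TCP ≈0.038. The closing width (0.47 for the fan, 0.54 for the heatsink) will confirm it.

```bash
python3 -m creep '[0,0,0.7,0, 0,0,0.6,0, 0,0,0,0]' 105;  python3 - <<'E'
from h import *
s=vision.snapshot("side"); W=cloud(s); print(get_obs()["tcp_pos"],get_obs()["grip_width"])
crop(s,(240,250,380,370),5,"pics/pre_side5.png")
m=(np.abs(W[...,0]-.49)<.07)&(np.abs(W[...,1]+.34)<.05)&(W[...,2]>.065)&(W[...,2]<.3)
for u in range(282,332,2):
    vs=np.where(m[:,u])[0]
    if len(vs): print(u,vs.max(),np.round(W[vs.max(),u],3))
E
```

```text
t: 5.8
tcp_pos: [0.4919, -0.3327, 0.0368]
tcp_rot: [-3.141, 0.001, -0.201]
force: [0.4, -0.0, -0.1]
grip_width: 0.593
[ 0.49214876 -0.33289846  0.03714791] 0.5848349211134936
282 297 [ 0.447 -0.332  0.107]
284 298 [ 0.451 -0.334  0.106]
286 311 [ 0.454 -0.334  0.076]
288 313 [ 0.457 -0.335  0.072]
290 316 [ 0.46  -0.338  0.067]
292 316 [ 0.464 -0.338  0.067]
294 311 [ 0.469 -0.323  0.066]
296 322 [ 0.47  -0.354  0.066]
298 322 [ 0.473 -0.355  0.066]
300 322 [ 0.477 -0.356  0.067]
302 323 [ 0.48  -0.357  0.065]
304 322 [ 0.484 -0.357  0.067]
306 322 [ 0.488 -0.356  0.065]
308 322 [ 0.491 -0.356  0.065]
310 322 [ 0.494 -0.359  0.068]
312 322 [ 0.498 -0.359  0.067]
314 323 [ 0.501 -0.362  0.067]
316 323 [ 0.505 -0.362  0.066]
318 292 [ 0.508 -0.354  0.129]
320 295 [ 0.512 -0.35   0.12 ]
322 318 [ 0.517 -0.352  0.069]
324 318 [ 0.521 -0.351  0.067]
326 315 [ 0.525 -0.348  0.072]
328 314 [ 0.528 -0.351  0.076]
330 301 [ 0.531 -0.348  0.103]
```

View pics/pre_side5.png

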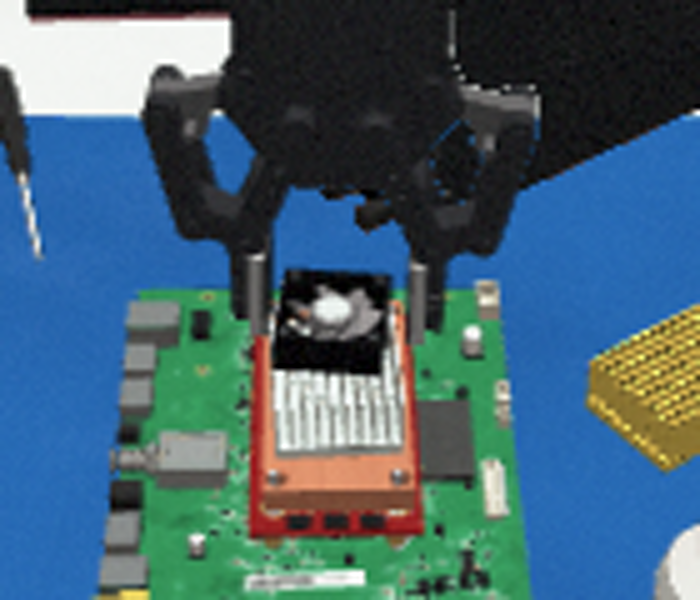

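```bash
python3 -m creep '[0,0,-0.15,0, 0,0,0,0, 0,0,0,0, 0,0,0,0, 0,0,0,0]' 255; python3 -m creep '[0,0,-0.5,0, 0,0,-1,0, 0,0,-2,0, 0,0,0,0]'
python3 - <<'E'
from h import *
s=vision.snapshot("side"); W=cloud(s); print(get_obs()["tcp_pos"],get_obs()["grip_width"],get_obs()["force"])
crop(s,(240,220,400,340),5,"pics/fan_g.png")
E
```

```text
t: 6.48
tcp_pos: [0.4924, -0.333, 0.039]
tcp_rot: [-3.142, 0.0, -0.201]
force: [-0.4, 0.0, -0.6]
grip_width: 0.453
t: 6.98
tcp_pos: [0.4935, -0.3341, 0.0759]
tcp_rot: [3.14, -0.003, -0.201]
force: [-1.0, 0.2, -1.1]
grip_width: 0.45
[ 0.49296018 -0.33358471  0.07483412] 0.4527682752825339 [ 0.4158948   0.05062625 -0.02017799]
```

View pics/fan_g.png

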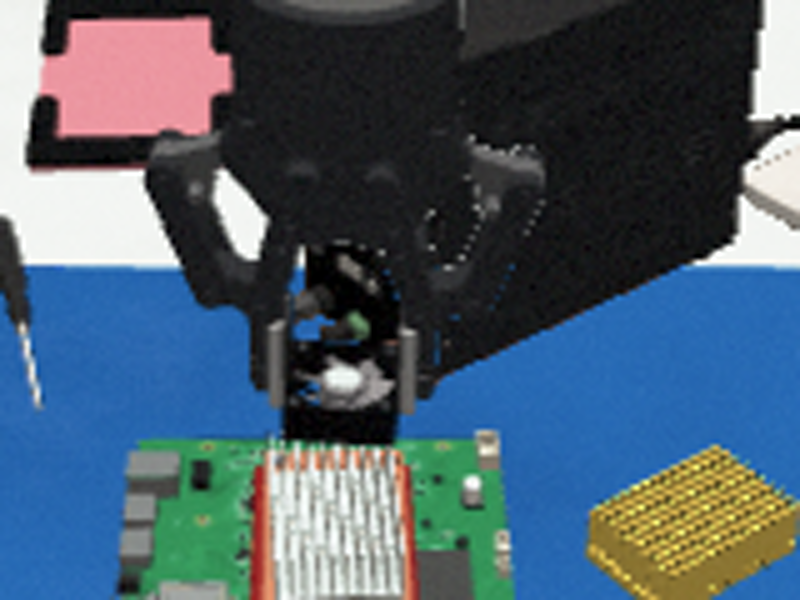

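The fan is held (width 0.453) and level at crop (343,390), with the heatsink still in place. I'll carry it high over the power supply.

```bash
python3 -m creep '[0,0,-3.5,0, 0,0,-4,0, 0,0,-4,0, 0,0,-2.5,0, 0,0,0,0]'; python3 d.py .5826 .0639 .21 -.15
```

```text
t: 7.65
tcp_pos: [0.4931, -0.3337, 0.2152]
tcp_rot: [3.14, -0.002, -0.202]
force: [0.2, 0.3, -0.5]
grip_width: 0.448
now [ 0.4931 -0.3337  0.2152] [ 3.14e+00 -2.00e-03 -2.02e-01] w 0.448 t 7.65
tool shift now [  0.81 -40.75   0.46] | after turn [  2.9  -40.65   0.52] turn -0.052
```

```bash
python3 -m creep '[0.3,-3,0,-0.05, 0.3,-4.5,0,0, 0.3,-4.5,0,0, 0.3,-4.5,0,0, 0.3,-4.5,0,0]';python3 -m creep '[0.3,-4.5,0,0, 0.3,-4.5,0,0, 0.3,-4.5,0,0, 0.3,-3.5,0,0, 0.2,-2.5,0,0]'; python3 d.py .5826 .0639 .03 -.15;python3 - <<'E'
from h import *
s=vision.snapshot("top"); crop(s,(100,150,400,350),2.6,"pics/fn_t.png")
s=vision.snapshot("side"); crop(s,(220,100,460,280),3.3,"pics/fn_s.png")
E
```

```text
t: 8.28
tcp_pos: [0.5397, -0.1265, 0.2121]
tcp_rot: [-3.141, 0.002, -0.152]
force: [1.1, 0.1, 0.0]
grip_width: 0.446
t: 8.9
tcp_pos: [0.5829, 0.0642, 0.2119]
tcp_rot: [3.141, 0.003, -0.15]
force: [-0.8, -0.1, -0.3]
grip_width: 0.45
now [0.5829 0.0642 0.2119] [ 3.141e+00  3.000e-03 -1.500e-01] w 0.45 t 8.9
tool shift now [ 0.02  0.03 18.19] | after turn [-0.03  0.03 18.19] turn -0.0
```

View pics/fn_t.png

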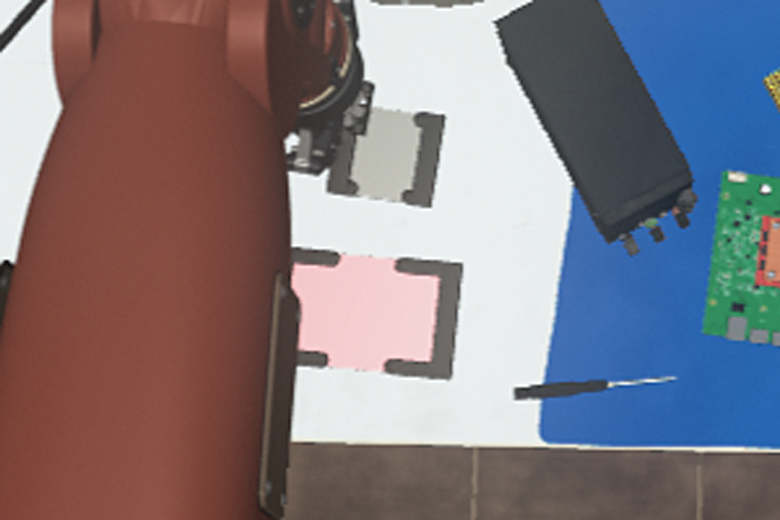

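View pics/fn_s.png

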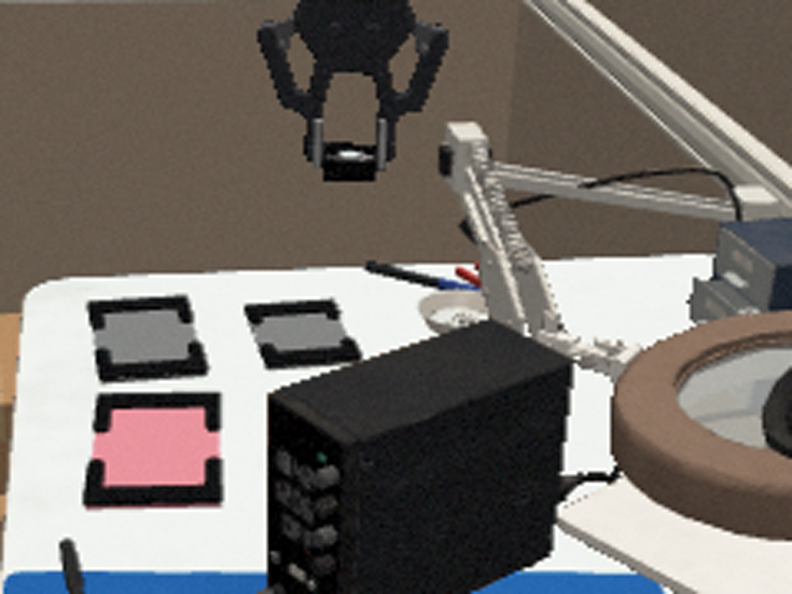

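Top view: the gripper is above the fan nest at full-frame (249,208). Side view: the fan hangs level from the jaws. Lowering it now.

```bash
python3 -m creep '[0,0,3.5,0, 0,0,4,0, 0,0,4,0, 0,0,4,0, 0,0,3,0]';python3 -m creep '[0,0,2,0, 0,0,1,0, 0,0,0,0]'; python3 d.py .5826 .0639 -.019 -.15;python3 - <<'E'
from h import *
s=vision.snapshot("top"); crop(s,(180,150,330,270),5,"pics/fn_t2.png")
E
```

```text
t: 9.62
tcp_pos: [0.5816, 0.0616, 0.026]
tcp_rot: [3.141, 0.003, -0.152]
force: [-1.1, -0.0, -0.0]
grip_width: 0.449
t: 10.0
tcp_pos: [0.5827, 0.0621, -0.0018]
tcp_rot: [3.141, 0.002, -0.152]
force: [0.1, 0.3, -0.5]
grip_width: 0.446
now [ 0.5827  0.0621 -0.0018] [ 3.141e+00  2.000e-03 -1.520e-01] w 0.446 t 10.0
tool shift now [-0.03 -0.18  1.72] | after turn [-0.04 -0.18  1.72] turn -0.002
```

View pics/fn_t2.png

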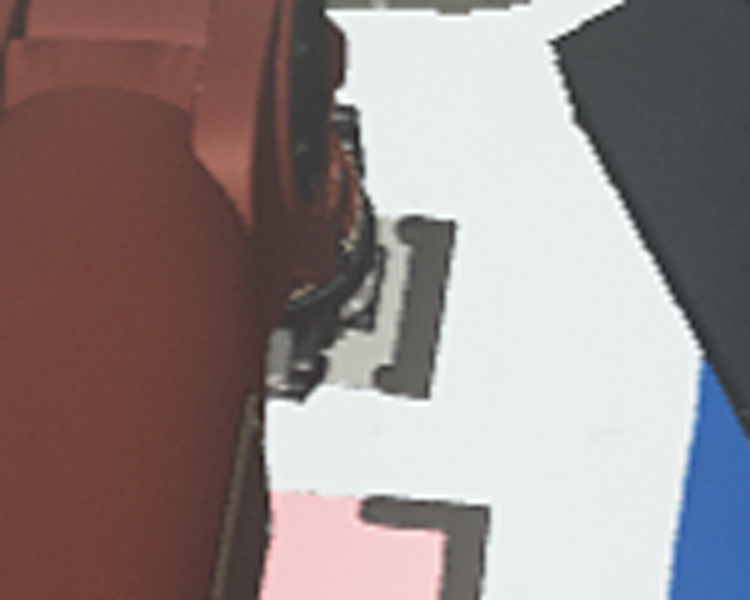

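```bash
python3 -m creep '[0,-0.15,0.5,0, 0,0,0.5,0, 0,0,0.3,0, 0,0,0.2,0, 0,0,0,0]'; python3 -m creep '[0,0,0.15,0, 0,0,0,0]';python3 -m creep '[0,0,0.15,0, 0,0,0,0]'
```

```text
t: 10.68
tcp_pos: [0.5838, 0.064, -0.0161]
tcp_rot: [3.142, 0.0, -0.151]
force: [0.7, 0.3, -0.3]
grip_width: 0.456
t: 10.92
tcp_pos: [0.5838, 0.064, -0.0175]
tcp_rot: [-3.142, 0.0, -0.151]
force: [-0.9, 0.1, -0.3]
grip_width: 0.449
t: 11.18
tcp_pos: [0.5837, 0.064, -0.0191]
tcp_rot: [3.142, 0.0, -0.151]
force: [-0.1, -0.3, -0.3]
grip_width: 0.454
```

```bash
python3 -m creep '[0,0,0.1,0, 0,0,0,0]'; python3 -m creep '[0,0,0.1,0, 0,0,0,0]'
```

```text
t: 11.42
tcp_pos: [0.5838, 0.064, -0.0201]
tcp_rot: [3.142, 0.0, -0.152]
force: [0.7, 0.3, -0.3]
grip_width: 0.453
t: 11.68
tcp_pos: [0.5839, 0.064, -0.0204]
tcp_rot: [-3.142, -0.0, -0.151]
force: [-2.0, -0.6, 6.6]
grip_width: 0.447
```

Contact came at −0.0202, exactly the pick height minus the nest floor. Releasing.

```bash
python3 -m creep '[0,0,-0.05,0, 0,0,0,0, 0,0,0,0, 0,0,0,0]' 90;  python3 -m creep '[0,0,-1,0, 0,0,-2,0, 0,0,-4,0, 0,0,-5,0, 0,0,-5,0]'; python3 -m creep '[0,4,-3,0, 0,5,0,0, 0,5,0,0, 0,5,0,0, 0,5,0,0]' 0
python3 - <<'E'
from h import *
s=vision.snapshot("top"); crop(s,(180,150,330,270),5,"pics/fn_t3.png")
m=best_mask("fan_mid","top",(.583,.064,.019),s)
if m is not None: print(fit([(s,m)],(.583,.064,-.15),(.04,.04),.004,.019))
W=cloud(s); q=np.hypot(W[...,0]-.583,W[...,1]-.064)<.02; print(np.nanmedian(W[q][:,2]))
E
python3 d.py .49 -.335 .2 -.06
```

```text
t: 12.18
tcp_pos: [0.5838, 0.064, -0.0206]
tcp_rot: [3.142, 0.0, -0.152]
force: [0.7, 0.5, 0.8]
grip_width: 0.647
t: 12.8
tcp_pos: [0.5837, 0.064, 0.1518]
tcp_rot: [-3.142, -0.001, -0.151]
force: [0.1, -0.9, 0.2]
grip_width: 0.65
t: 13.42
tcp_pos: [0.5473, -0.1748, 0.1804]
tcp_rot: [3.141, -0.001, -0.151]
force: [-0.0, -0.3, -0.1]
grip_width: 0.999
(array([ 0.5857,  0.0646, -0.1443]), np.float64(0.066))
0.013739207712036437
now [ 0.547  -0.1776  0.1802] [ 3.14e+00 -1.00e-03 -1.56e-01] w 0.998 t 13.53
tool shift now [-3.18 16.43 -1.96] | after turn [-4.74 16.05 -1.98] turn -0.096
```

View pics/fn_t3.png

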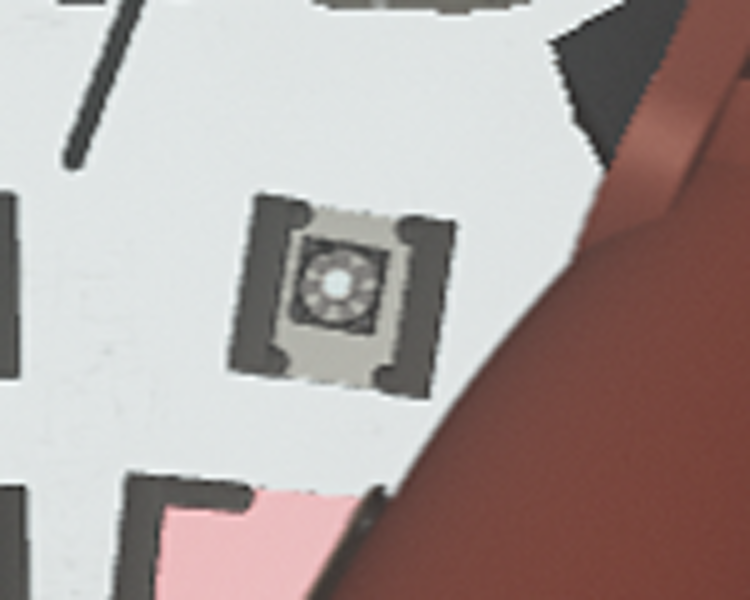

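The fan lies flat inside its nest at crop (340,285), with clearance all round. Next is the heatsink: move back and measure it now that it's uncovered.

```bash
cat > meas.py <<'E'
import sys
from h import *
n,x,y,a,dx,dy,z0,z1,tag=sys.argv[1],*map(float,sys.argv[2:9]),sys.argv[9]
for c in("top","side"):
    s=vision.snapshot(c); m=best_mask(n,c,(x,y,z1),s); q=proj(s,(x,y,z1)).astype(int)
    crop(s,(max(q[0]-70,0),max(q[1]-55,0),q[0]+70,q[1]+55),5,f"pics/{tag}_{c}.png")
    if m is None: print(c,"none"); continue
    W=cloud(s); w=W[m]; w=w[~np.isnan(w[:,0])]
    print(c,m.sum(),*fit([(s,m)],(x,y,a),(dx,dy),z0,z1),"z",np.round(np.percentile(w[:,2],[5,50,90,97]),3))
E
python3 meas.py heatsink_mid .493 -.336 -.05 .046 .07 .039 .063 hs
```

```text
top 670 [ 0.4921 -0.3345 -0.0595] 0.048 z [0.04  0.052 0.064 0.067]
side 743 [ 0.4901 -0.3415 -0.0668] 0.245 z [0.04  0.044 0.062 0.063]
```

View pics/hs_top.png

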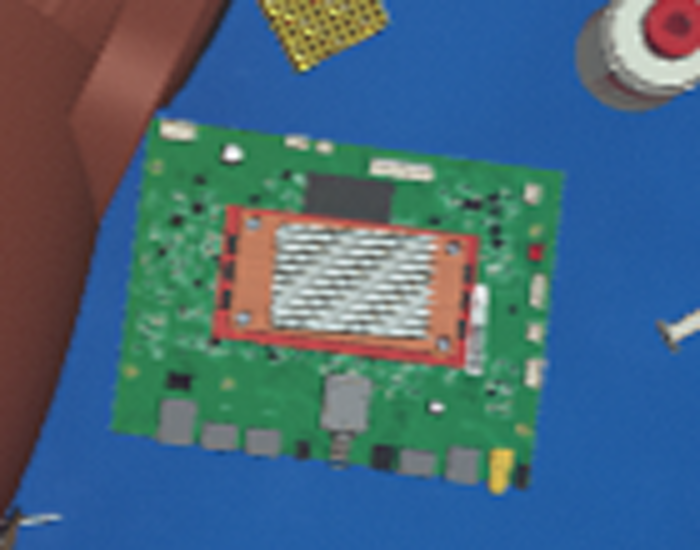

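View pics/hs_side.png

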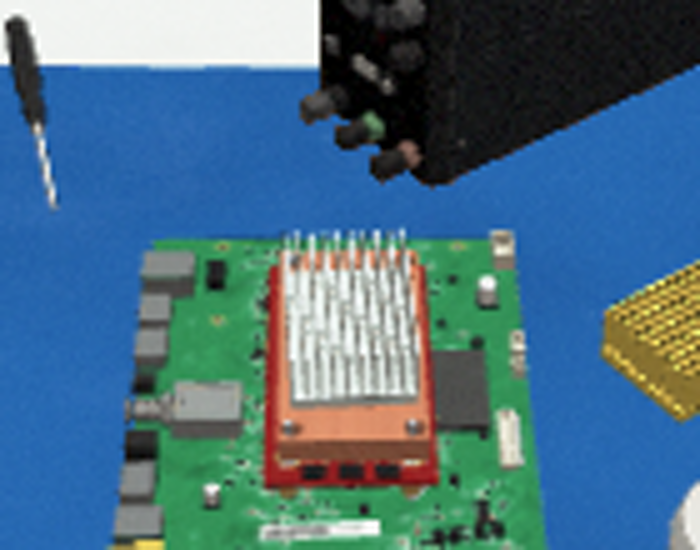

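The heatsink at top crop (352,280) is whole and uncovered, with pose (0.492,−0.3345), yaw −0.06. Moving over it.

```bash
python3 -m creep '[-0.6,3,0,-0.096, -1,4,0,0, -1.1,4,0,0, -1,3,0,0, -1,2,0,0]';  python3 d.py .492 -.3345 .10 -.06
```

```text
t: 14.35
tcp_pos: [0.4892, -0.3295, 0.1796]
tcp_rot: [-3.142, -0.0, -0.054]
force: [0.7, 0.2, 0.1]
grip_width: 0.999
now [ 0.4892 -0.3295  0.1796] [-3.142 -0.    -0.054] w 0.999 t 14.35
tool shift now [0.31 0.49 7.96] | after turn [0.31 0.48 7.96] turn 0.006
```

```bash
python3 -m creep '[0.3,0.5,2,0.006, 0,0,3,0, 0,0,3,0, 0,0,3,0, 0,0,2,0]' 70; python3 -m creep '[0,0,2,0, 0,0,0.8,0, 0,0,0,0]'; python3 d.py .492 -.3345 .015 -.06
```

```text
t: 14.98
tcp_pos: [0.492, -0.3328, 0.0483]
tcp_rot: [-3.141, 0.001, -0.059]
force: [-0.8, 0.0, 0.3]
grip_width: 0.729
t: 15.35
tcp_pos: [0.492, -0.3339, 0.0215]
tcp_rot: [-3.141, 0.0, -0.06]
force: [-0.4, -0.4, -0.4]
grip_width: 0.727
now [ 0.492  -0.3339  0.0215] [-3.141  0.    -0.06 ] w 0.727 t 15.35
tool shift now [0.01 0.06 0.65] | after turn [0.01 0.06 0.65] turn -0.0
```

```bash
python3 -m creep '[0,0.05,0.65,0, 0,0,0,0]' 100
python3 - <<'E'
from h import *
s=vision.snapshot("side"); crop(s,(240,250,380,370),5,"pics/hs_g0.png"); print(get_obs()["tcp_pos"],get_obs()["grip_width"])
E
```

```text
t: 15.6
tcp_pos: [0.4917, -0.3352, 0.0151]
tcp_rot: [3.142, -0.0, -0.061]
force: [-0.3, -0.2, 0.7]
grip_width: 0.608
[ 0.49178416 -0.33526447  0.01522872] 0.6066783918330163
```

View pics/hs_g0.png

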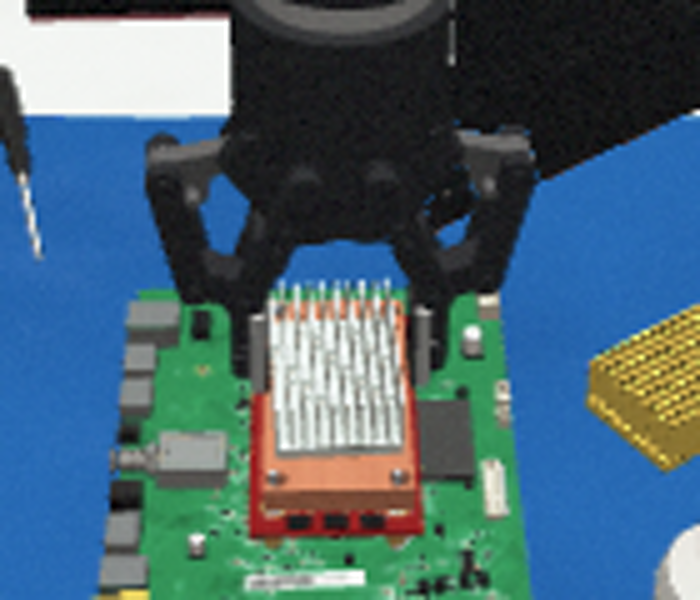

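```bash
python3 -m creep '[0,0,0,0, 0,0,0,0, 0,0,0,0, 0,0,0,0]' 255; python3 -m creep '[0,0,-0.5,0, 0,0,-1.5,0, 0,0,-2,0, 0,0,0,0]'
python3 - <<'E'
from h import *
s=vision.snapshot("side"); crop(s,(240,230,380,350),5,"pics/hs_g1.png"); print(get_obs()["tcp_pos"],get_obs()["grip_width"],get_obs()["force"])
E
```

```text
t: 16.15
tcp_pos: [0.492, -0.3355, 0.0156]
tcp_rot: [3.141, -0.001, -0.062]
force: [-0.6, 1.2, 5.7]
grip_width: 0.526
t: 16.65
tcp_pos: [0.4929, -0.3362, 0.057]
tcp_rot: [3.139, -0.003, -0.061]
force: [-0.1, 0.6, -0.8]
grip_width: 0.523
[ 0.49225153 -0.33572424  0.05588119] 0.5250516443510295 [ 0.39939371 -0.38999919 -1.24808477]
```

View pics/hs_g1.png

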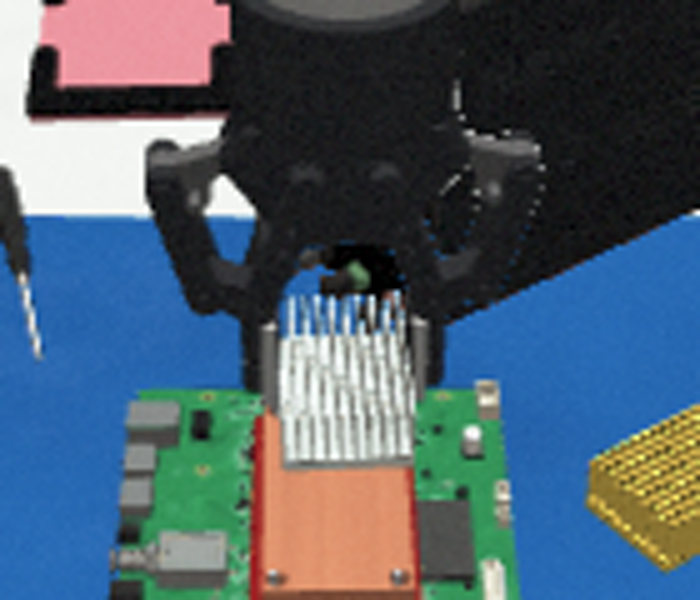

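```bash
python3 -m creep '[0,0,-3,0, 0,0,-4,0, 0,0,-4.5,0, 0,0,-3,0, 0,0,-1,0]'; python3 d.py .5795 .281 .21 .06
```

```text
t: 17.32
tcp_pos: [0.4922, -0.3356, 0.2111]
tcp_rot: [3.14, -0.001, -0.061]
force: [0.2, -0.0, -2.3]
grip_width: 0.527
now [ 0.4922 -0.3356  0.2111] [ 3.14e+00 -1.00e-03 -6.10e-02] w 0.527 t 17.32
tool shift now [ 4.920e+00 -6.208e+01  5.000e-02] | after turn [ 12.41 -61.03   0.11] turn -0.121
```

```bash
python3 -m creep '[0.5,-3,0,-0.06, 0.9,-4.5,0,-0.06, 1,-5,0,0, 1,-5,0,0, 1,-5,0,0]';python3 -m creep '[1,-5,0,0, 1,-5,0,0, 1,-5,0,0, 1,-5,0,0, 1,-5,0,0]'; python3 d.py .5795 .281 .21 .06
```

```text
t: 17.95
tcp_pos: [0.528, -0.1073, 0.2083]
tcp_rot: [-3.141, 0.002, 0.058]
force: [0.6, -0.6, -1.1]
grip_width: 0.525
t: 18.58
tcp_pos: [0.5633, 0.145, 0.2082]
tcp_rot: [3.141, 0.002, 0.059]
force: [0.4, -0.2, -1.4]
grip_width: 0.524
now [0.5633 0.145  0.2082] [3.141e+00 2.000e-03 5.900e-02] w 0.524 t 18.57
tool shift now [  2.41 -13.48  -0.18] | after turn [  2.43 -13.48  -0.18] turn -0.001
```

```bash
python3 -m creep '[0.7,-4,0,0, 0.6,-4,0,0, 0.4,-2.7,0,0, 0.2,-2,0,0, 0,0,0,0]'; python3 d.py .5795 .281 -.01 .06
python3 - <<'E'
from h import *
s=vision.snapshot("side"); crop(s,(220,90,380,210),5,"pics/hs_n0.png")
s=vision.snapshot("top"); crop(s,(90,150,250,270),5,"pics/hs_n1.png")
E
```

```text
t: 19.2
tcp_pos: [0.5751, 0.2721, 0.2088]
tcp_rot: [3.141, 0.002, 0.06]
force: [0.1, 0.5, -1.2]
grip_width: 0.526
now [0.5751 0.2721 0.2088] [3.141e+00 2.000e-03 6.000e-02] w 0.526 t 19.2
tool shift now [ 0.53 -0.87 21.88] | after turn [ 0.5  -0.86 21.88] turn -0.0
```

View pics/hs_n0.png

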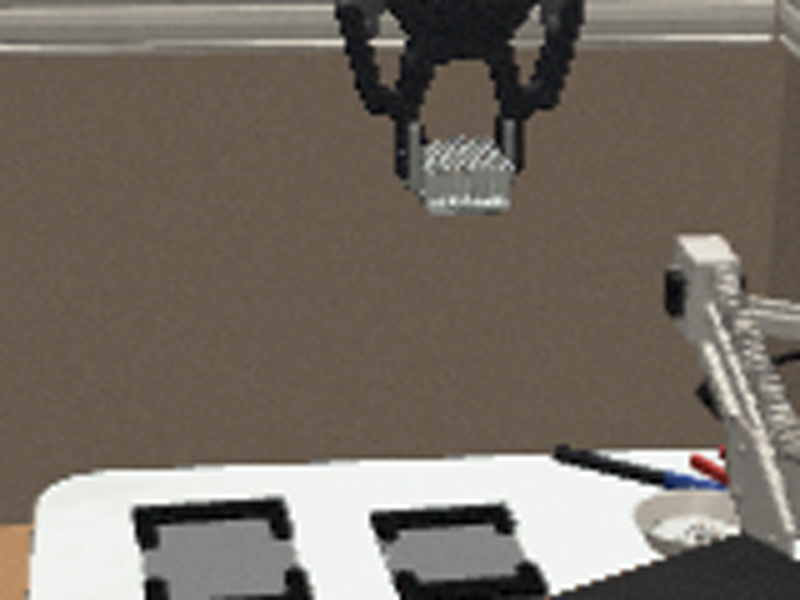

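View pics/hs_n1.png

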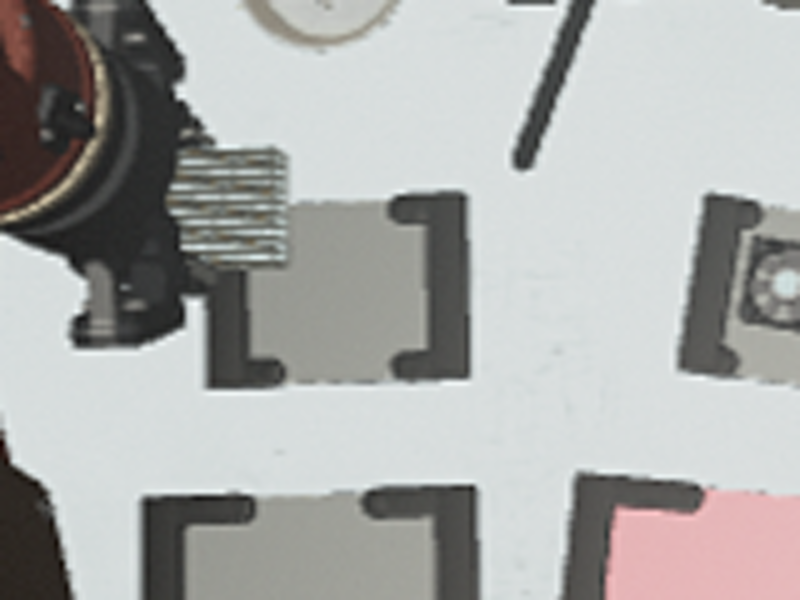

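The heatsink hangs level between the jaws, and the nest is clear below at top crop (335,290). Lowering.

```bash
python3 -m creep '[0.5,-0.86,3,0, 0,0,4,0, 0,0,4,0, 0,0,4,0, 0,0,3,0]';python3 -m creep '[0,0,1.5,0, 0,0,0,0]'; python3 d.py .5795 .281 -.017 .06
python3 - <<'E'
from h import *
s=vision.snapshot("top"); crop(s,(90,150,250,270),5,"pics/hs_n2.png")
s=vision.snapshot("side"); crop(s,(240,130,400,250),5,"pics/hs_n3.png")
E
```

```text
t: 19.92
tcp_pos: [0.5796, 0.2785, 0.0283]
tcp_rot: [3.141, 0.001, 0.057]
force: [-0.1, 0.4, -1.1]
grip_width: 0.529
t: 20.18
tcp_pos: [0.5798, 0.2794, 0.0146]
tcp_rot: [3.141, 0.001, 0.058]
force: [-0.8, 1.0, -1.1]
grip_width: 0.524
now [0.5798 0.2794 0.0146] [3.141e+00 1.000e-03 5.800e-02] w 0.524 t 20.18
tool shift now [-0.01 -0.17  3.16] | after turn [-0.02 -0.17  3.16] turn -0.002
```

View pics/hs_n2.png

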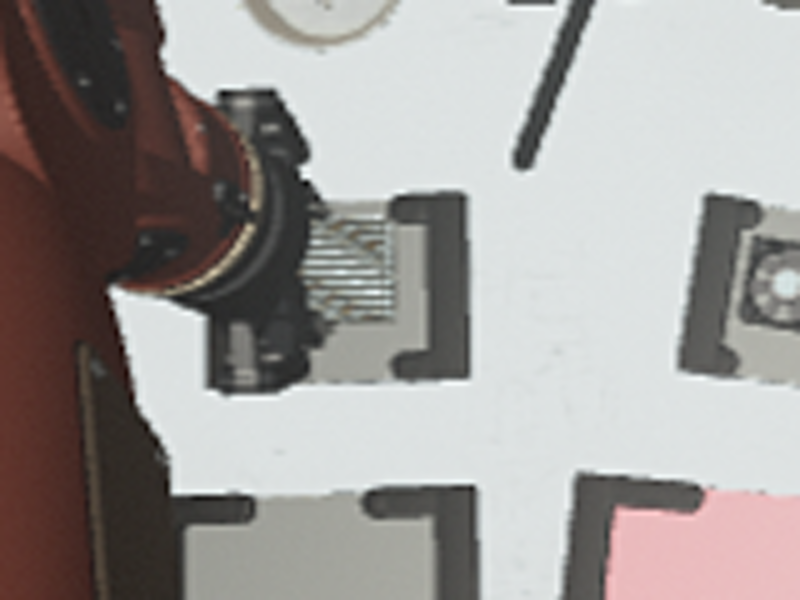

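View pics/hs_n3.png

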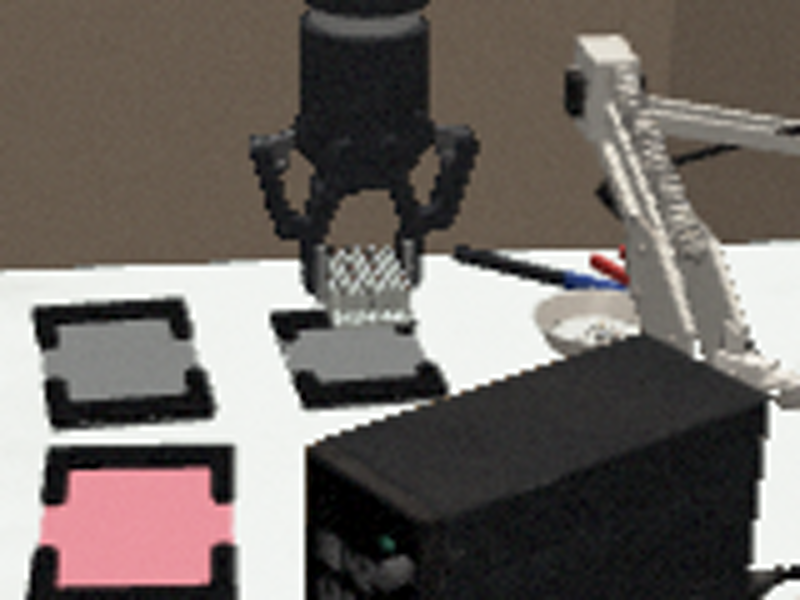

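```bash
python3 -m creep '[0,-0.15,1,0, 0,0,1,0, 0,0,0.7,0, 0,0,0.3,0, 0,0,0,0]';python3 -m creep '[0,0,0.15,0, 0,0,0,0]';python3 -m creep '[0,0,0.15,0, 0,0,0,0]'
```

```text
t: 20.9
tcp_pos: [0.5798, 0.2816, -0.0153]
tcp_rot: [3.141, 0.0, 0.059]
force: [-0.7, -0.5, -1.3]
grip_width: 0.524
t: 21.15
tcp_pos: [0.5801, 0.2817, -0.0164]
tcp_rot: [-3.142, -0.0, 0.059]
force: [-0.7, 0.9, -1.3]
grip_width: 0.524
t: 21.4
tcp_pos: [0.5799, 0.2817, -0.018]
tcp_rot: [-3.142, 0.0, 0.058]
force: [0.0, 0.0, -1.3]
grip_width: 0.53
```

```bash
python3 -m creep '[0,0,0.1,0, 0,0,0,0]';python3 -m creep '[0,0,0.08,0, 0,0,0,0]'
```

```text
t: 21.65
tcp_pos: [0.58, 0.2816, -0.0191]
tcp_rot: [3.142, 0.0, 0.058]
force: [-0.3, 0.2, -1.7]
grip_width: 0.526
t: 21.9
tcp_pos: [0.5801, 0.2817, -0.0194]
tcp_rot: [-3.142, -0.0, 0.058]
force: [-2.5, -0.9, 3.6]
grip_width: 0.524
```

```bash
python3 -m creep '[0,0,-0.05,0, 0,0,0,0, 0,0,0,0, 0,0,0,0]' 70;  python3 -m creep '[0,0,-1,0, 0,0,-2,0, 0,0,-4,0, 0,0,-5,0, 0,0,-5,0]'; python3 -m creep '[-0.5,4,-4,0, -0.6,5,0,0, -0.6,5,0,0, -0.6,5,0,0, -0.6,5,0,0]' 0; python3 meas.py heatsink_mid .58 .2817 .058 .046 .07 .004 .028 hsn;python3 d.py .49 -.335 .2 -.11
```

```text
t: 22.4
tcp_pos: [0.58, 0.2816, -0.0193]
tcp_rot: [3.142, 0.0, 0.058]
force: [-0.5, -1.0, 0.2]
grip_width: 0.727
t: 23.02
tcp_pos: [0.5799, 0.2816, 0.153]
tcp_rot: [-3.141, -0.001, 0.058]
force: [1.3, 0.4, -0.4]
grip_width: 0.725
t: 23.65
tcp_pos: [0.565, 0.0388, 0.1917]
tcp_rot: [3.141, -0.001, 0.059]
force: [0.5, 0.4, -1.2]
grip_width: 1.0
top none
side 253 [0.5807 0.2726 0.0537] 0.124 z [0.005 0.019 0.026 0.027]
now [0.5652 0.0396 0.1914] [-3.141e+00 -1.000e-03  5.700e-02] w 1.004 t 23.85
tool shift now [-9.62 36.98 -0.87] | after turn [-3.36 38.06 -0.86] turn 0.167
```

View pics/hsn_top.png

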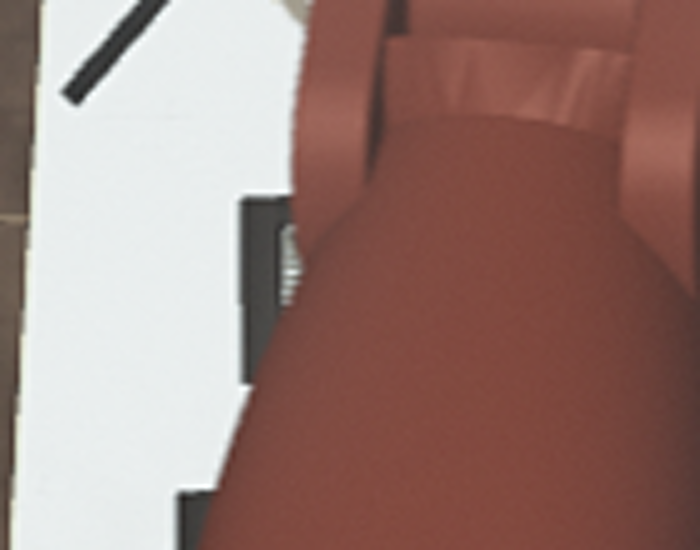

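View pics/hsn_side.png

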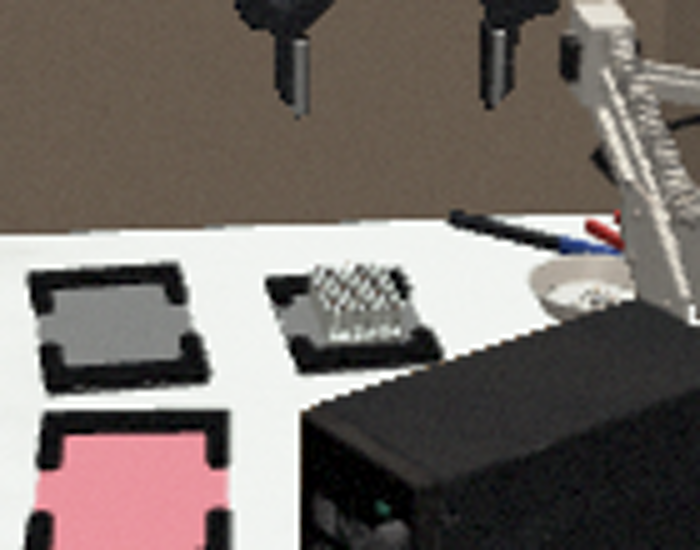

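The heatsink lies in its nest at side crop (360,310). On to the spreader.

```bash
python3 -m creep '[-0.3,4,0,0.084, -0.3,5,0,0.084, -0.2,5,0,0, -0.2,5,0,0, -0.2,3,0,0]'; python3 meas.py spreader_mid .492 -.336 -.11 .054 .104 .029 .039 sp;  python3 d.py .49 -.335 .2 -.11
python3 - <<'E'
from h import *
s=vision.snapshot("top"); crop(s,(90,150,290,300),4,"pics/nests1.png")
m=best_mask("heatsink_mid","top",(.58,.281,.028),s)
if m is not None: print(fit([(s,m)],(.58,.281,.058),(.046,.07),.004,.028))
E
```

```text
t: 24.48
tcp_pos: [0.5402, -0.1791, 0.191]
tcp_rot: [3.141, -0.001, -0.109]
force: [-0.1, -0.1, -0.3]
grip_width: 1.001
top 1017 [ 0.4932 -0.3352 -0.0978] 0.086 z [0.034 0.039 0.044 0.045]
side 1121 [ 0.4927 -0.3377 -0.1179] 0.103 z [0.035 0.037 0.039 0.039]
now [ 0.5403 -0.1774  0.1909] [-3.141 -0.    -0.109] w 0.999 t 24.68
tool shift now [-3.28 16.22 -0.92] | after turn [-3.27 16.22 -0.91] turn 0.001
```

View pics/sp_top.png

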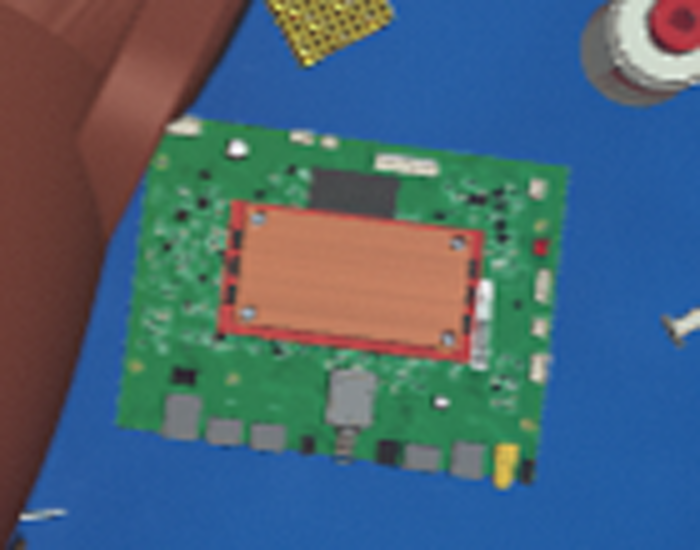

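View pics/nests1.png

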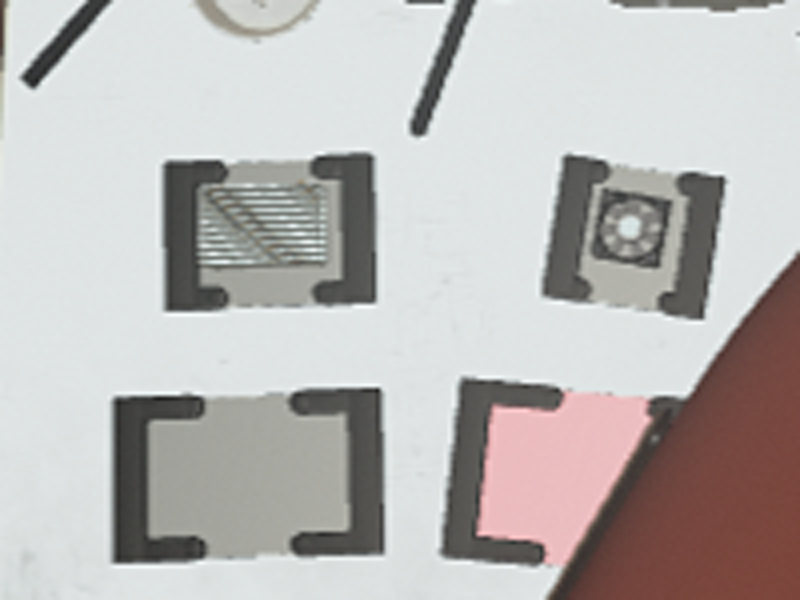

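The spreader lies at top crop (350,282), with a grey connector block at (352,400) beside the grip line. I'll check the heights next to the grip lines before descending, and the nests view shows both parts seated.

Run:
```python
from h import *
for c in("top","side"):
    s=vision.snapshot(c); W=cloud(s); a=-.105
    D=W[...,:2]-[.4925,-.3352]; lx=D[...,0]*np.cos(a)+D[...,1]*np.sin(a); ly=-D[...,0]*np.sin(a)+D[...,1]*np.cos(a)
    print(c)
    for x0 in list(range(-80,-24,6))+list(range(24,80,6)):
        m=(lx*1000>=x0)&(lx*1000<x0+6)&(np.abs(ly)<.017)
        z=W[m][:,2]; print(x0,m.sum(),np.round(np.nanpercentile(z,[10,50,90])*1000,0) if m.sum() else "")
```

```text
top
-80 37 [ 4. 11. 15.]
-74 37 [ 4.  9. 17.]
-68 39 [ 7. 15. 19.]
-62 40 [ 6. 16. 21.]
-56 39 [ 8. 14. 21.]
-50 36 [ 4. 14. 20.]
-44 38 [ 6. 13. 18.]
-38 38 [ 4.  8. 13.]
-32 52 [11. 26. 38.]
-26 38 [37. 39. 43.]
24 30 [29. 37. 43.]
30 29 [12. 16. 21.]
36 37 [10. 15. 19.]
42 36 [10. 14. 17.]
48 33 [ 8. 14. 17.]
54 39 [ 6.  8. 12.]
60 36 [ 4. 10. 13.]
66 30 [ 2.  6. 13.]
72 34 [-3.  1.  6.]
78 38 [-1.  2.  6.]
side
-80 46 [ 6. 10. 14.]
-74 36 [ 5.  7. 17.]
-68 27 [ 6. 16. 17.]
-62 29 [ 6. 16. 17.]
-56 26 [ 6. 16. 17.]
-50 27 [ 6. 16. 17.]
-44 32 [ 6.  8. 16.]
-38 39 [ 6.  7. 24.]
-32 38 [23. 25. 38.]
-26 37 [36. 38. 38.]
24 32 [24. 25. 38.]
30 34 [12. 13. 14.]
36 38 [11. 13. 14.]
42 38 [11. 13. 14.]
48 36 [ 7. 12. 14.]
54 36 [5. 7. 9.]
60 45 [ 6.  7. 11.]
66 34 [-1.  1.  7.]
72 37 [-1.  1.  2.]
78 39 [-1.  0.  2.]
```

```bash
python3 -m creep '[-0.5,3,0,0, -0.8,4,0,0, -0.8,4,0,0, -0.8,3,0,0, -0.4,2.3,0,0]' 0;  python3 d.py .4925 -.3352 .06 -.105
```

```text
t: 25.5
tcp_pos: [0.4893, -0.3371, 0.1908]
tcp_rot: [-3.142, -0.0, -0.109]
force: [0.4, 0.7, 0.1]
grip_width: 1.001
now [ 0.4893 -0.3371  0.1908] [-3.142 -0.    -0.109] w 1.001 t 25.5
tool shift now [ 0.3  -0.23 13.08] | after turn [ 0.3  -0.22 13.08] turn -0.004
```

```bash
python3 -m creep '[0.3,-0.2,3,0, 0,0,4,0, 0,0,4,0, 0,0,3,0, 0,0,2,0]' 55; python3 -m creep '[0,0,1,0, 0,0,0.7,0, 0,0,0,0]';  python3 d.py .4925 -.3352 .001 -.105
python3 - <<'E'
from h import *
s=vision.snapshot("side"); crop(s,(240,250,380,370),5,"pics/sp_g0.png"); print(get_obs()["tcp_pos"],get_obs()["grip_width"])
W=cloud(s)
m=(np.abs(W[...,0]-.49)<.07)&(np.abs(W[...,1]+.34)<.04)&(W[...,2]>.043)&(W[...,2]<.3)
for u in list(range(276,294,2))+list(range(320,340,2)):
    vs=np.where(m[:,u])[0]
    if len(vs): print(u,vs.max(),np.round(W[vs.max(),u],3))
E
```

```text
t: 26.12
tcp_pos: [0.4925, -0.3338, 0.0291]
tcp_rot: [-3.14, 0.001, -0.108]
force: [-0.4, 0.1, -0.5]
grip_width: 0.786
t: 26.5
tcp_pos: [0.4928, -0.3349, 0.0138]
tcp_rot: [3.142, -0.0, -0.109]
force: [-0.2, -0.0, 0.1]
grip_width: 0.787
now [ 0.4928 -0.3349  0.0138] [ 3.142 -0.    -0.109] w 0.787 t 26.5
tool shift now [-0.02  0.03  1.28] | after turn [-0.02  0.03  1.28] turn -0.004
[ 0.49294009 -0.33510236  0.0141911 ] 0.7827878736849019
276 308 [ 0.435 -0.342  0.091]
278 308 [ 0.439 -0.337  0.087]
280 308 [ 0.443 -0.338  0.088]
282 317 [ 0.446 -0.338  0.067]
284 323 [ 0.449 -0.34   0.053]
286 326 [ 0.452 -0.345  0.05 ]
288 326 [ 0.456 -0.345  0.05 ]
290 307 [ 0.46  -0.345  0.094]
292 304 [ 0.464 -0.348  0.102]
320 299 [ 0.512 -0.355  0.115]
322 302 [ 0.516 -0.355  0.108]
324 303 [ 0.519 -0.358  0.108]
326 325 [ 0.526 -0.346  0.046]
328 326 [ 0.529 -0.351  0.048]
330 323 [ 0.533 -0.349  0.053]
332 323 [ 0.536 -0.351  0.054]
334 313 [ 0.54  -0.348  0.075]
336 308 [ 0.543 -0.348  0.086]
338 307 [ 0.546 -0.35   0.089]
```

View pics/sp_g0.png

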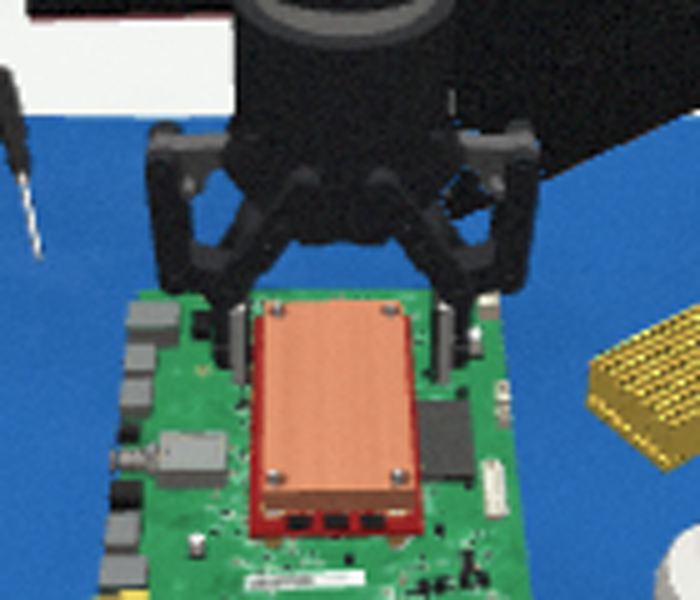

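```bash
python3 -m creep '[0,0,0.7,0.004, 0,0,0.6,0, 0,0,0,0]'; python3 -m creep '[0,0,0,0, 0,0,0,0, 0,0,0,0]' 82; python3 -m creep '[0,0,0,0, 0,0,0,0, 0,0,0,0, 0,0,0,0]' 255
python3 - <<'E'
from h import *
s=vision.snapshot("side"); crop(s,(240,250,380,370),5,"pics/sp_g1.png")
E
```

```text
t: 26.92
tcp_pos: [0.4922, -0.3346, 0.0002]
tcp_rot: [-3.141, 0.001, -0.114]
force: [-0.2, -0.2, 0.6]
grip_width: 0.78
t: 27.3
tcp_pos: [0.4927, -0.335, 0.0009]
tcp_rot: [3.141, -0.0, -0.113]
force: [-0.4, -0.5, -0.6]
grip_width: 0.677
t: 27.8
tcp_pos: [0.4923, -0.335, 0.0013]
tcp_rot: [3.141, 0.0, -0.114]
force: [-2.6, 1.0, 7.3]
grip_width: 0.609
```

View pics/sp_g1.png

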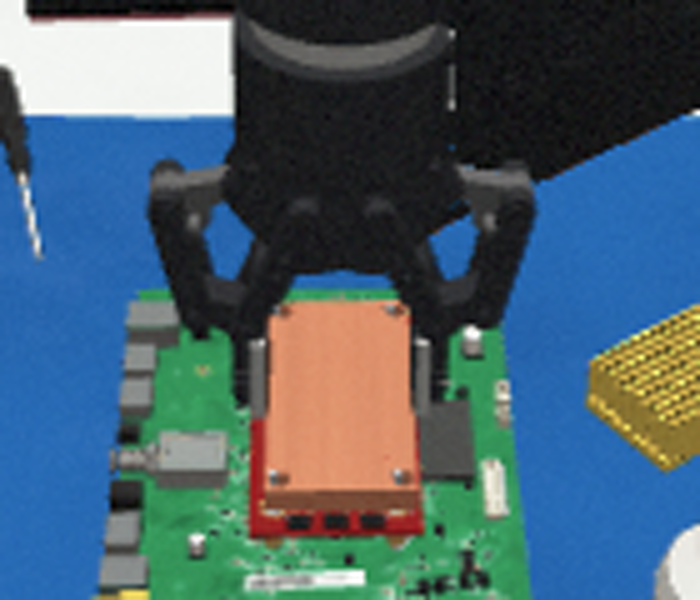

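```bash
python3 -m creep '[0,0,-0.3,0, 0,0,-0.4,0, 0,0,-0.5,0, 0,0,-0.5,0, 0,0,-0.5,0]'; python3 -m creep '[0,0,-1,0, 0,0,-1.5,0, 0,0,0,0]'
python3 - <<'E'
from h import *
s=vision.snapshot("side"); crop(s,(240,240,380,360),5,"pics/sp_g2.png")
E
```

```text
t: 28.48
tcp_pos: [0.4928, -0.3351, 0.0232]
tcp_rot: [3.141, -0.0, -0.113]
force: [0.2, 0.2, -1.3]
grip_width: 0.611
t: 28.85
tcp_pos: [0.4936, -0.3358, 0.0495]
tcp_rot: [3.14, -0.002, -0.113]
force: [0.1, 0.3, -2.4]
grip_width: 0.608
```

View pics/sp_g2.png

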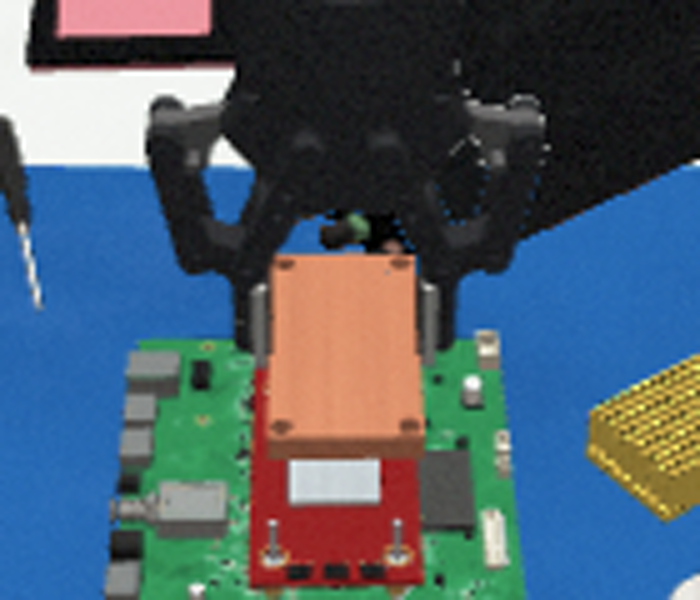

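The spreader came off cleanly, and the module with its studs stays put at crop (335,500). Carrying it over.

```bash
python3 -m creep '[0,0,-3,0, 0,0,-4,0, 0,0,-4.5,0, 0,0,-3.5,0, 0,0,-1,0]'; python3 d.py .433 .2855 .21 .053
```

```text
t: 29.52
tcp_pos: [0.4934, -0.3356, 0.2095]
tcp_rot: [3.14, -0.003, -0.113]
force: [0.7, 0.6, -2.9]
grip_width: 0.608
now [ 0.4934 -0.3356  0.2095] [ 3.14e+00 -3.00e-03 -1.13e-01] w 0.608 t 29.52
tool shift now [-13.03 -61.03  -0.19] | after turn [-2.740e+00 -6.234e+01 -5.000e-02] turn -0.166
```

```bash
python3 -m creep '[-0.5,-3,0,-0.055, -0.5,-4,0,-0.055, -0.3,-4.5,0,-0.055, -0.2,-5,0,0, -0.2,-5,0,0]';python3 -m creep '[-0.2,-5,0,0, -0.2,-5,0,0, -0.2,-5,0,0, -0.2,-5,0,0, -0.2,-5,0,0]'; python3 d.py .433 .2855 .21 .053
```

```text
t: 30.15
tcp_pos: [0.4753, -0.1179, 0.2062]
tcp_rot: [-3.141, 0.002, 0.051]
force: [0.8, 0.3, -1.4]
grip_width: 0.615
t: 30.78
tcp_pos: [0.4524, 0.131, 0.2064]
tcp_rot: [3.141, 0.002, 0.051]
force: [1.4, -0.4, -2.1]
grip_width: 0.608
now [0.4524 0.131  0.2064] [3.141e+00 2.000e-03 5.100e-02] w 0.608 t 30.77
tool shift now [ -1.15 -15.53  -0.36] | after turn [ -1.12 -15.53  -0.36] turn -0.002
```

```bash
python3 -m creep '[-0.3,-4.5,0,0, -0.3,-4.5,0,0, -0.3,-3.5,0,0, -0.1,-2,0,0, 0,0,0,0]'; python3 d.py .433 .2855 .02 .053
```

```text
t: 31.4
tcp_pos: [0.4351, 0.2745, 0.2062]
tcp_rot: [3.141, 0.002, 0.054]
force: [0.9, -0.0, -1.4]
grip_width: 0.611
now [0.4351 0.2745 0.2062] [3.141e+00 2.000e-03 5.400e-02] w 0.611 t 31.4
tool shift now [-0.11 -1.12 18.62] | after turn [-0.15 -1.11 18.62] turn 0.001
```

```bash
python3 -m creep '[-0.1,-1,3,0, 0,0,4,0, 0,0,4,0, 0,0,4,0, 0,0,3,0]';python3 -m creep '[0,0,1,0, 0,0,0,0]'; python3 d.py .433 .2855 -.02 .053
python3 - <<'E'
from h import *
s=vision.snapshot("top"); crop(s,(80,210,240,330),5,"pics/sp_n2.png")
s=vision.snapshot("side"); crop(s,(200,140,360,260),5,"pics/sp_n3.png")
E
```

```text
t: 32.02
tcp_pos: [0.4335, 0.2821, 0.0254]
tcp_rot: [3.14, 0.002, 0.051]
force: [-0.3, -0.6, -1.0]
grip_width: 0.607
t: 32.28
tcp_pos: [0.4343, 0.283, 0.0175]
tcp_rot: [3.141, 0.001, 0.051]
force: [-0.8, 0.1, -0.9]
grip_width: 0.61
now [0.4343 0.283  0.0175] [3.141e+00 1.000e-03 5.100e-02] w 0.61 t 32.27
tool shift now [-0.12 -0.26  3.75] | after turn [-0.12 -0.26  3.75] turn -0.002
```

View pics/sp_n2.png

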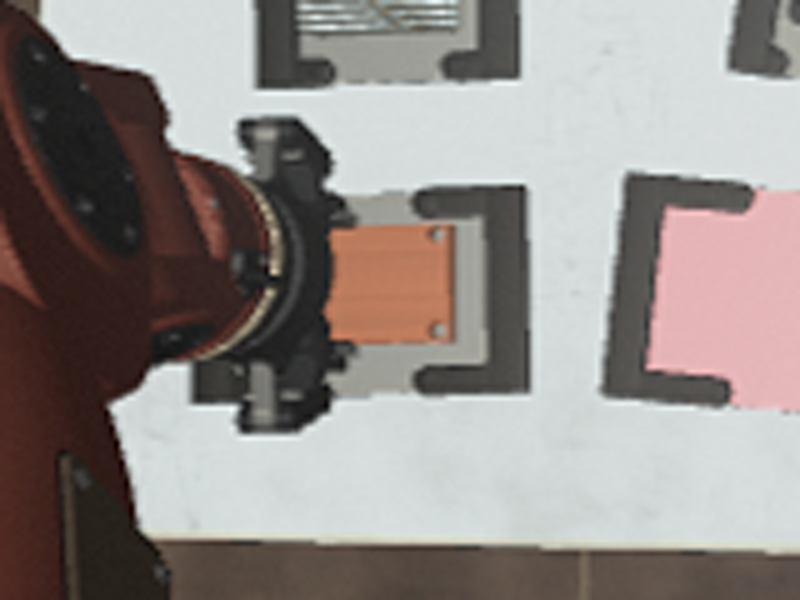

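View pics/sp_n3.png

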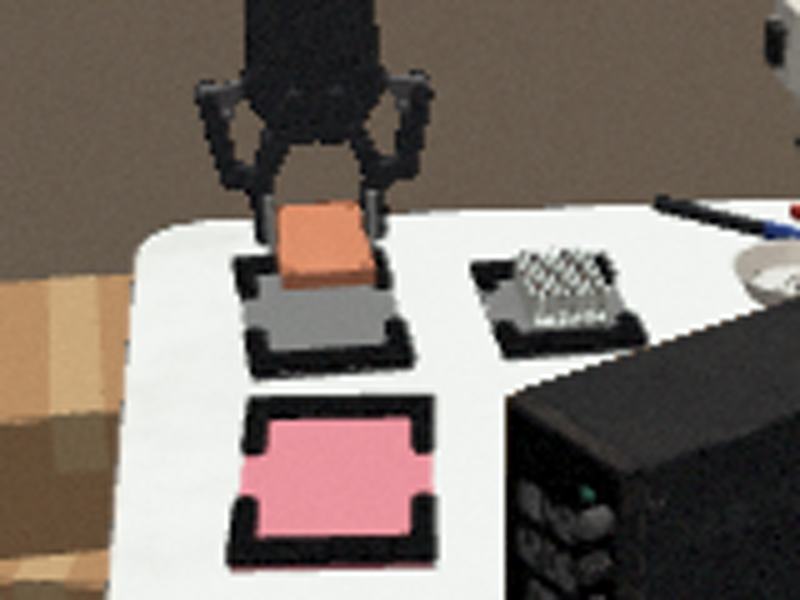

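```bash
python3 -m creep '[-0.1,-0.15,1,0, 0,0,1,0, 0,0,1,0, 0,0,0.5,0, 0,0,0,0]';python3 -m creep '[0,0,0.15,0, 0,0,0,0]';python3 -m creep '[0,0,0.15,0, 0,0,0,0]'
```

```text
t: 33.0
tcp_pos: [0.4331, 0.285, -0.0178]
tcp_rot: [3.141, 0.001, 0.052]
force: [0.4, 0.4, -2.2]
grip_width: 0.612
t: 33.25
tcp_pos: [0.4337, 0.2852, -0.0186]
tcp_rot: [-3.141, -0.0, 0.052]
force: [-0.1, -0.5, -2.0]
grip_width: 0.611
t: 33.5
tcp_pos: [0.4335, 0.2851, -0.0203]
tcp_rot: [-3.142, -0.0, 0.051]
force: [-0.2, -0.1, -1.3]
grip_width: 0.607
```

```bash
python3 -m creep '[0,0,0.15,0, 0,0,0,0]';python3 -m creep '[0,0,0.1,0, 0,0,0,0]';python3 -m creep '[0,0,0.08,0, 0,0,0,0]'
```

```text
t: 33.75
tcp_pos: [0.4334, 0.2851, -0.0219]
tcp_rot: [3.142, 0.0, 0.052]
force: [0.4, 0.4, -1.5]
grip_width: 0.611
t: 34.0
tcp_pos: [0.4334, 0.2851, -0.0229]
tcp_rot: [3.142, 0.0, 0.052]
force: [0.2, -1.0, -2.2]
grip_width: 0.609
t: 34.25
tcp_pos: [0.4335, 0.2851, -0.0236]
tcp_rot: [3.142, 0.0, 0.051]
force: [-0.2, 0.0, -0.9]
grip_width: 0.61
```

```bash
python3 -m creep '[0,0,0.06,0, 0,0,0,0]';python3 -m creep '[0,0,0.06,0, 0,0,0,0]'
```

```text
t: 34.5
tcp_pos: [0.4335, 0.2852, -0.0237]
tcp_rot: [-3.142, -0.0, 0.052]
force: [-2.0, -0.5, 5.7]
grip_width: 0.611
t: 34.75
tcp_pos: [0.4335, 0.2852, -0.0238]
tcp_rot: [-3.141, -0.0, 0.051]
force: [-3.3, -2.6, 13.1]
grip_width: 0.609
```

```bash
python3 -m creep '[0,0,-0.06,0, 0,0,0,0]'; python3 -m creep '[0,0,0,0, 0,0,0,0, 0,0,0,0, 0,0,0,0]' 60;  python3 -m creep '[0,0,-1,0, 0,0,-2,0, 0,0,-4,0, 0,0,-5,0, 0,0,-5,0]'; python3 -m creep '[0.5,4,-4,0, 0.5,5,0,0, 0.5,5,0,0, 0.5,5,0,0, 0.5,5,0,0]' 0; python3 -m creep '[0.5,5,0,0.08, 0.8,5,0,0.08, 0.5,5,0,0, 0.5,5,0,0, 0.5,3,0,0]'; python3 d.py .49 -.335 .2 -.11;python3 meas.py module_mid .492 -.336 -.11 .062 .118 .016 .026 md
python3 - <<'E'
from h import *
s=vision.snapshot("top"); crop(s,(90,150,290,300),4,"pics/nests2.png")
E
```

```text
t: 35.0
tcp_pos: [0.4335, 0.2852, -0.0238]
tcp_rot: [-3.141, -0.0, 0.052]
force: [-2.0, -1.8, 7.3]
grip_width: 0.607
t: 35.5
tcp_pos: [0.4335, 0.2852, -0.0243]
tcp_rot: [3.142, 0.0, 0.052]
force: [0.6, 0.2, 0.1]
grip_width: 0.764
t: 36.12
tcp_pos: [0.4333, 0.285, 0.1481]
tcp_rot: [-3.141, -0.0, 0.051]
force: [1.0, 0.0, 0.8]
grip_width: 0.763
t: 36.75
tcp_pos: [0.4709, 0.0452, 0.1867]
tcp_rot: [3.142, -0.001, 0.052]
force: [0.7, -0.3, -0.1]
grip_width: 1.0
t: 37.38
tcp_pos: [0.4854, -0.1863, 0.1865]
tcp_rot: [3.141, -0.001, -0.11]
force: [-0.0, 0.3, 1.0]
grip_width: 1.001
now [ 0.4854 -0.1863  0.1865] [ 3.141e+00 -1.000e-03 -1.100e-01] w 1.001 t 37.38
tool shift now [ 2.09 14.74 -1.34] | after turn [ 2.09 14.74 -1.35] turn -0.0
top 1297 [ 0.4915 -0.3374 -0.1051] 0.118 z [0.019 0.027 0.031 0.033]
side 1436 [ 0.4909 -0.3341 -0.1024] 0.107 z [0.023 0.025 0.028 0.029]
```

View pics/nests2.png

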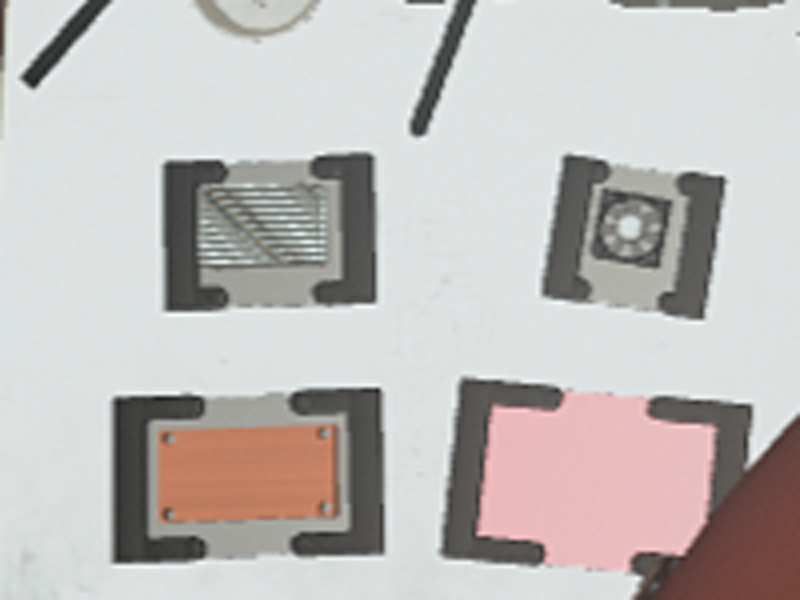

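View pics/md_top.png

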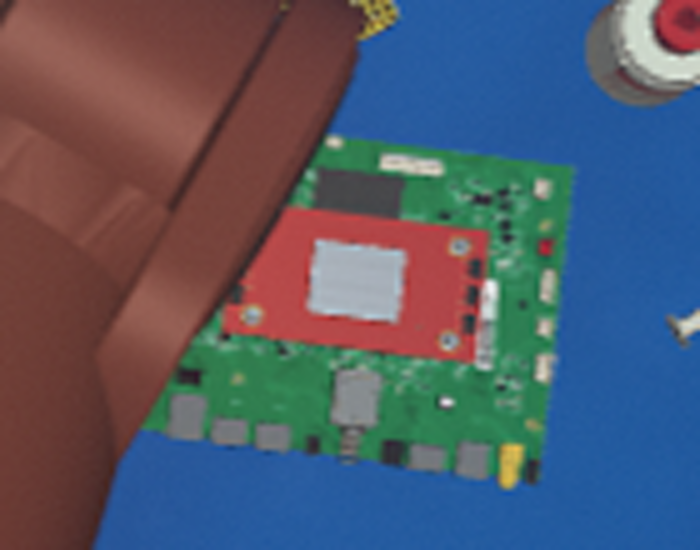

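View pics/md_side.png

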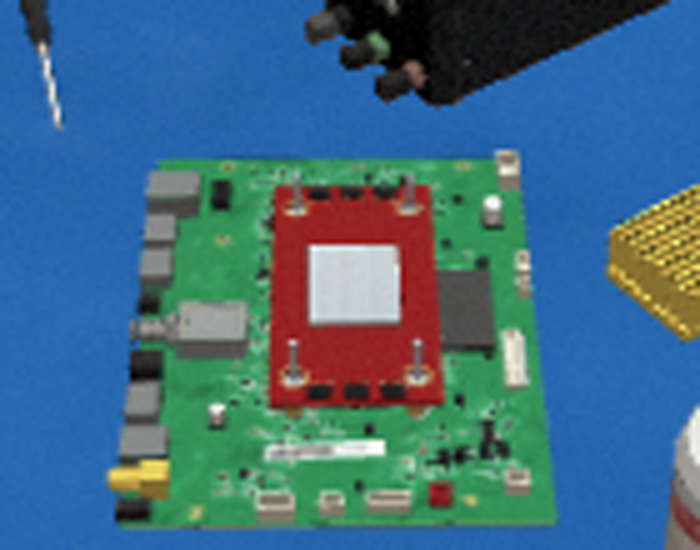

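The nests view shows three parts seated: the spreader at (248,473), heatsink at (263,225) and fan at (632,228). The arm covers part of the module in the top view, so I'll step aside and measure again.

```bash
python3 -m creep '[0,-5,0,0, 0,-4,0,0, 0,0,0,0]'; python3 meas.py module_mid .492 -.336 -.11 .062 .118 .016 .026 md2; python3 d.py .492 -.335 .10 -.108
```

```text
t: 38.0
tcp_pos: [0.4952, -0.091, 0.1862]
tcp_rot: [-3.141, 0.0, -0.104]
force: [-0.1, -0.6, -0.1]
grip_width: 0.998
top 1365 [ 0.492  -0.3347 -0.0939] 0.047 z [0.021 0.027 0.031 0.033]
side 1531 [ 0.4915 -0.3349 -0.115 ] 0.09 z [0.021 0.025 0.028 0.029]
now [ 0.4955 -0.0947  0.186 ] [ 3.141 -0.    -0.108] w 0.995 t 38.2
tool shift now [ 2.24 23.93  8.61] | after turn [ 2.24 23.93  8.6 ] turn -0.0
```

View pics/md2_top.png

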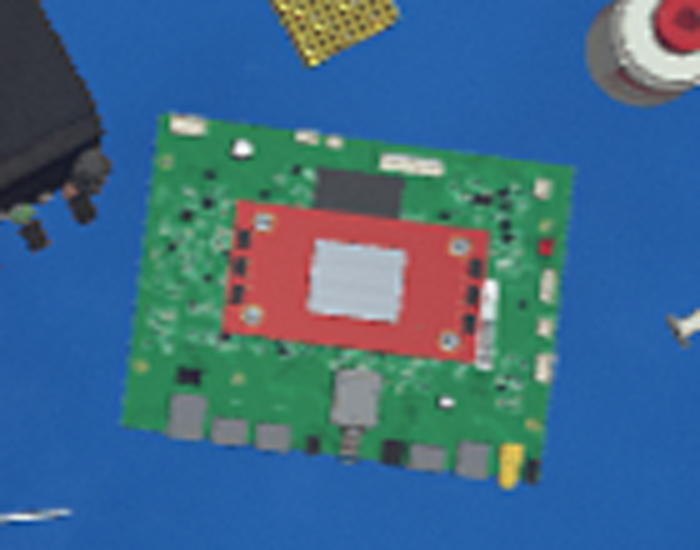

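The module is fully visible at crop (355,282). Both views agree: (0.492,−0.335), yaw ≈ −0.105. Moving over it.

```bash
python3 -m creep '[0.4,4,0,0, 0.5,5,0,0, 0.5,5,0,0, 0.5,5,0,0, 0.3,4,0,0]' 0; python3 -m creep '[0,0,1,0, 0,0,3,0, 0,0,3,0, 0,0,0,0]'; python3 d.py .492 -.335 .02 -.105
```

```text
t: 38.83
tcp_pos: [0.4917, -0.3285, 0.1857]
tcp_rot: [3.141, -0.0, -0.111]
force: [1.0, -0.2, -1.4]
grip_width: 1.002
t: 39.33
tcp_pos: [0.4907, -0.3238, 0.1137]
tcp_rot: [-3.139, 0.004, -0.109]
force: [0.1, 1.1, 0.1]
grip_width: 0.999
now [ 0.4907 -0.3238  0.1137] [-3.139  0.004 -0.109] w 0.999 t 39.33
tool shift now [0.28 1.13 9.36] | after turn [0.24 1.1  9.37] turn -0.004
```

```bash
python3 -m creep '[0.1,1.1,1,-0.004, 0,0,3,0, 0,0,3,0, 0,0,2,0, 0,0,0,0]'; python3 d.py .492 -.335 -.012 -.105
python3 - <<'E'
from h import *
s=vision.snapshot("side"); crop(s,(240,250,380,370),5,"pics/md_g0.png")
E
```

```text
t: 39.95
tcp_pos: [0.4919, -0.3367, 0.0252]
tcp_rot: [-3.141, 0.001, -0.105]
force: [-0.1, 0.6, 1.5]
grip_width: 0.998
now [ 0.4919 -0.3367  0.0252] [-3.141e+00  1.000e-03 -1.050e-01] w 0.998 t 39.95
tool shift now [-0.   -0.17  3.72] | after turn [-0.01 -0.17  3.72] turn 0.0
```

View pics/md_g0.png

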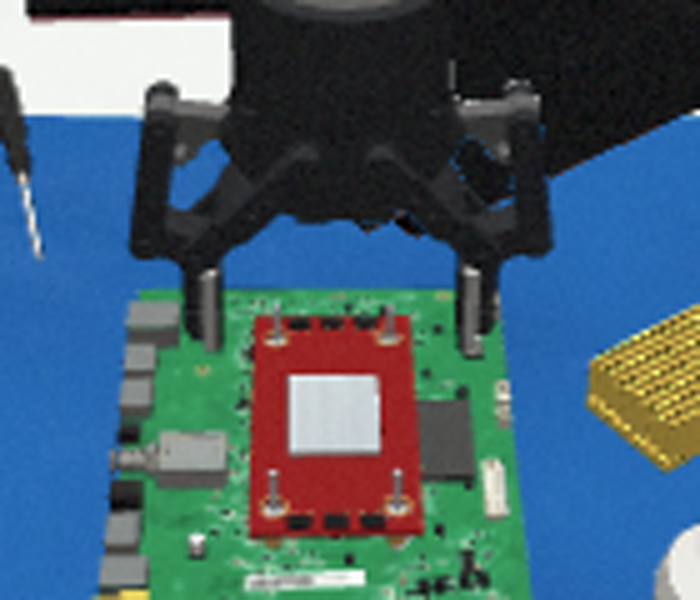

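```bash
python3 -m creep '[0,-0.15,1.5,0, 0,0,1,0, 0,0,0.5,0, 0,0,0,0]' 42; python3 -m creep '[0,0,0.4,0, 0,0,0,0]'
python3 - <<'E'
from h import *
s=vision.snapshot("side"); crop(s,(240,250,380,370),5,"pics/md_g1.png"); print(get_obs()["tcp_pos"],get_obs()["grip_width"])
W=cloud(s)
m=(np.abs(W[...,0]-.49)<.07)&(np.abs(W[...,1]+.34)<.03)&(W[...,2]>.022)&(W[...,2]<.3)
for u in list(range(278,292,2))+list(range(324,340,2)):
    vs=np.where(m[:,u])[0]
    if len(vs): print(u,vs.max(),np.round(W[vs.max(),u],3))
E
```

```text
t: 40.5
tcp_pos: [0.4922, -0.3349, -0.0046]
tcp_rot: [-3.141, 0.001, -0.104]
force: [-0.1, 0.1, 0.7]
grip_width: 0.835
t: 40.75
tcp_pos: [0.4924, -0.3351, -0.0083]
tcp_rot: [-3.142, 0.0, -0.104]
force: [-1.0, 0.5, -0.3]
grip_width: 0.84
[ 0.49243627 -0.33511058 -0.00817819] 0.8387716719631668
278 317 [ 0.439 -0.337  0.066]
280 318 [ 0.442 -0.339  0.065]
282 332 [ 0.445 -0.339  0.031]
284 332 [ 0.449 -0.34   0.032]
286 335 [ 0.452 -0.343  0.027]
288 335 [ 0.456 -0.344  0.028]
290 345 [ 0.457 -0.367  0.024]
324 313 [ 0.52  -0.354  0.082]
326 315 [ 0.524 -0.352  0.075]
328 334 [ 0.529 -0.353  0.03 ]
330 334 [ 0.533 -0.352  0.029]
332 331 [ 0.537 -0.348  0.032]
334 330 [ 0.541 -0.348  0.034]
336 317 [ 0.543 -0.35   0.066]
338 316 [ 0.547 -0.35   0.069]
```

View pics/md_g1.png

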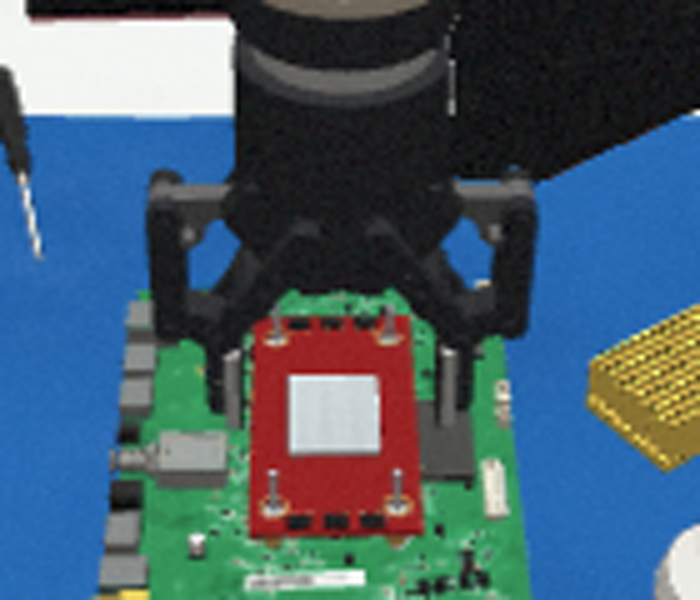

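```bash
python3 -m creep '[0,0,0.3,0, 0,0,0.25,0, 0,0,0,0]'; python3 -m creep '[0,0,0,0, 0,0,0,0, 0,0,0,0, 0,0,0,0]' 255
python3 - <<'E'
from h import *
s=vision.snapshot("side"); crop(s,(240,250,380,370),5,"pics/md_g2.png")
E
```

```text
t: 41.18
tcp_pos: [0.4922, -0.3349, -0.014]
tcp_rot: [-3.141, 0.0, -0.105]
force: [-0.2, -0.6, -0.1]
grip_width: 0.836
t: 41.68
tcp_pos: [0.4924, -0.3351, -0.0132]
tcp_rot: [3.141, -0.0, -0.105]
force: [-2.3, 1.7, 5.6]
grip_width: 0.704
```

View pics/md_g2.png

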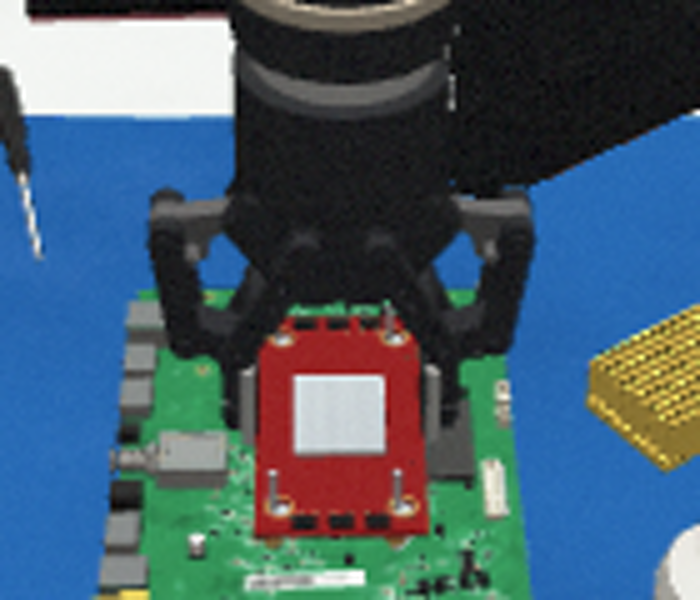

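The jaws closed on the module, but it slid about 2 mm in +x: the studs now sit at the left of their holes, crop (273,505). I'll shift it back before lifting.

```bash
python3 -m creep '[-0.1,0,0,0, -0.1,0,0,0, 0,0,0,0]'
python3 - <<'E'
from h import *
s=vision.snapshot("side"); crop(s,(270,290,350,370),8,"pics/md_g3.png")
E
```

```text
t: 42.1
tcp_pos: [0.4911, -0.3353, -0.0132]
tcp_rot: [3.141, -0.001, -0.104]
force: [3.3, 0.0, 5.1]
grip_width: 0.701
```

View pics/md_g3.png

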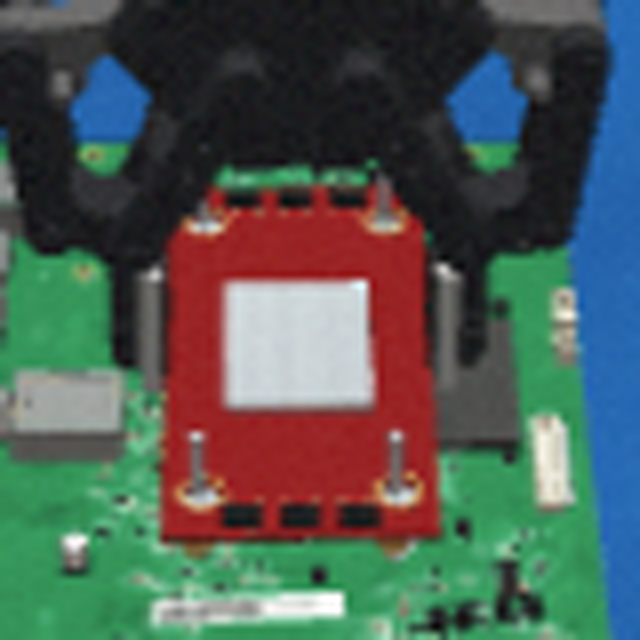

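The studs are centred in their holes again, crop (200,490) and (398,488). Lifting straight up.

```bash
python3 -m creep '[0,0,-0.2,0, 0,0,-0.3,0, 0,0,-0.4,0, 0,0,-0.5,0, 0,0,0,0]'; python3 -m creep '[0,0,-0.5,0, 0,0,-0.5,0, 0,0,-0.5,0, 0,0,-0.5,0, 0,0,0,0]'
python3 - <<'E'
from h import *
s=vision.snapshot("side"); crop(s,(240,250,380,370),5,"pics/md_g4.png")
E
```

```text
t: 42.78
tcp_pos: [0.4907, -0.3351, 0.0008]
tcp_rot: [3.141, -0.001, -0.105]
force: [0.6, 0.1, 0.1]
grip_width: 0.705
t: 43.4
tcp_pos: [0.4908, -0.3352, 0.0208]
tcp_rot: [3.141, -0.001, -0.104]
force: [0.4, 0.5, -2.0]
grip_width: 0.703
```

View pics/md_g4.png

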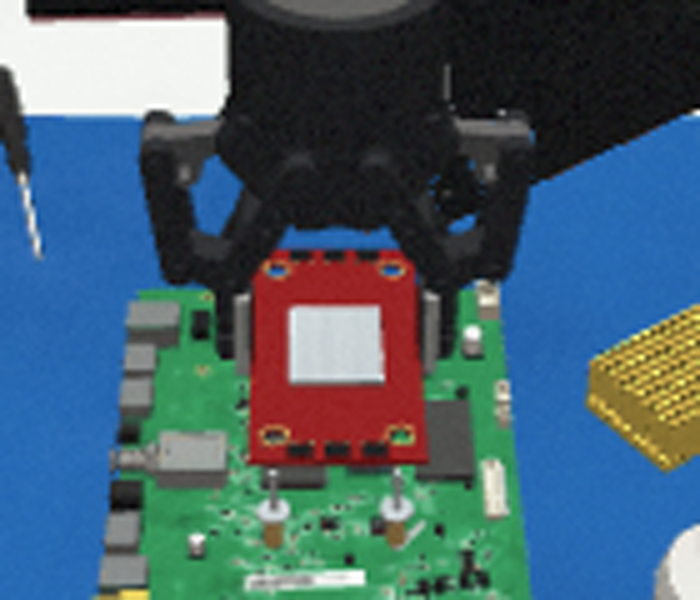

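```bash
python3 -m creep '[0,0,-2,0, 0,0,-4,0, 0,0,-5,0, 0,0,-5,0, 0,0,-3,0]'; python3 d.py .4345 .0785 .21 -.066
```

```text
t: 44.08
tcp_pos: [0.491, -0.3353, 0.2128]
tcp_rot: [3.14, -0.002, -0.104]
force: [-0.5, -0.1, -1.4]
grip_width: 0.707
now [ 0.491  -0.3353  0.2128] [ 3.14e+00 -2.00e-03 -1.04e-01] w 0.707 t 44.08
tool shift now [ -9.93 -40.57   0.2 ] | after turn [ -8.37 -40.92   0.28] turn -0.038
```

```bash
python3 -m creep '[-0.7,-3,0,-0.038, -0.9,-4.2,0,0, -0.9,-4.5,0,0, -0.9,-4.5,0,0, -0.9,-4.5,0,0]';python3 -m creep '[-0.9,-4.5,0,0, -0.9,-4.5,0,0, -0.9,-4.5,0,0, -0.7,-3.5,0,0, -0.4,-2,0,0]';python3 -m creep '[0,0,0,0, 0,0,0,0]'; python3 d.py .4345 .0785 .21 -.066
```

```text
t: 44.7
tcp_pos: [0.462, -0.1239, 0.2102]
tcp_rot: [-3.141, 0.0, -0.067]
force: [0.1, 0.5, 0.0]
grip_width: 0.706
t: 45.32
tcp_pos: [0.4366, 0.0684, 0.2102]
tcp_rot: [-3.141, 0.0, -0.065]
force: [0.5, -0.1, -0.8]
grip_width: 0.702
t: 45.58
tcp_pos: [0.4372, 0.0663, 0.2102]
tcp_rot: [3.141, 0.0, -0.066]
force: [-0.3, -0.3, -1.3]
grip_width: 0.705
now [0.4372 0.0663 0.2102] [ 3.141  0.    -0.066] w 0.705 t 45.58
tool shift now [-0.35 -1.2   0.02] | after turn [-0.35 -1.2   0.02] turn -0.0
```

```bash
python3 -m creep '[-0.3,-1.2,2,0, 0,0,4,0, 0,0,4,0, 0,0,4,0, 0,0,4,0]';python3 -m creep '[0,0,1.5,0, 0,0,0,0]'; python3 d.py .4345 .0785 -.02 -.066
python3 - <<'E'
from h import *
s=vision.snapshot("top"); crop(s,(170,210,330,330),5,"pics/md_n2.png")
s=vision.snapshot("side"); crop(s,(200,160,360,280),5,"pics/md_n3.png")
E
```

```text
t: 46.2
tcp_pos: [0.4354, 0.0779, 0.0292]
tcp_rot: [3.141, -0.001, -0.068]
force: [0.3, 0.1, -1.0]
grip_width: 0.704
t: 46.45
tcp_pos: [0.4341, 0.0781, 0.0144]
tcp_rot: [3.141, 0.002, -0.068]
force: [0.6, 0.3, -0.6]
grip_width: 0.704
now [0.4341 0.0781 0.0144] [ 3.141e+00  2.000e-03 -6.800e-02] w 0.704 t 46.45
tool shift now [ 0.04 -0.05  3.44] | after turn [ 0.03 -0.05  3.44] turn -0.002
```

View pics/md_n2.png

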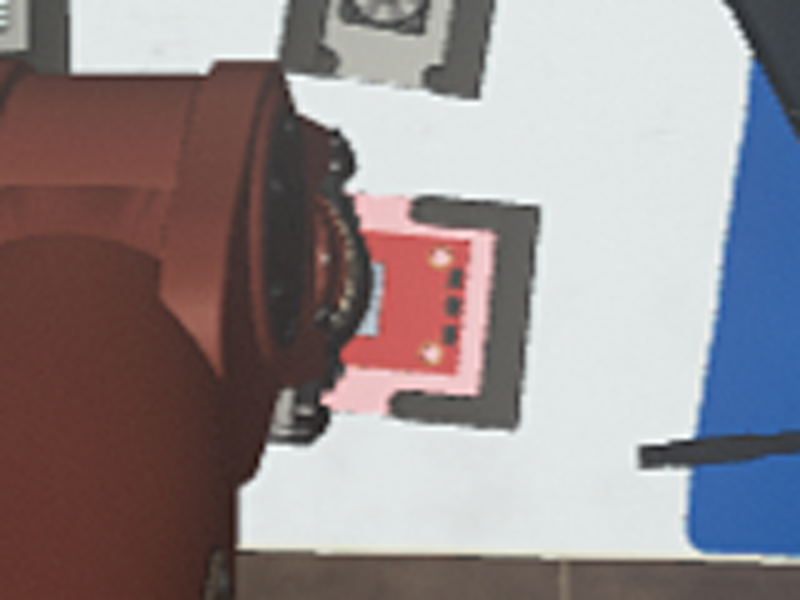

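View pics/md_n3.png

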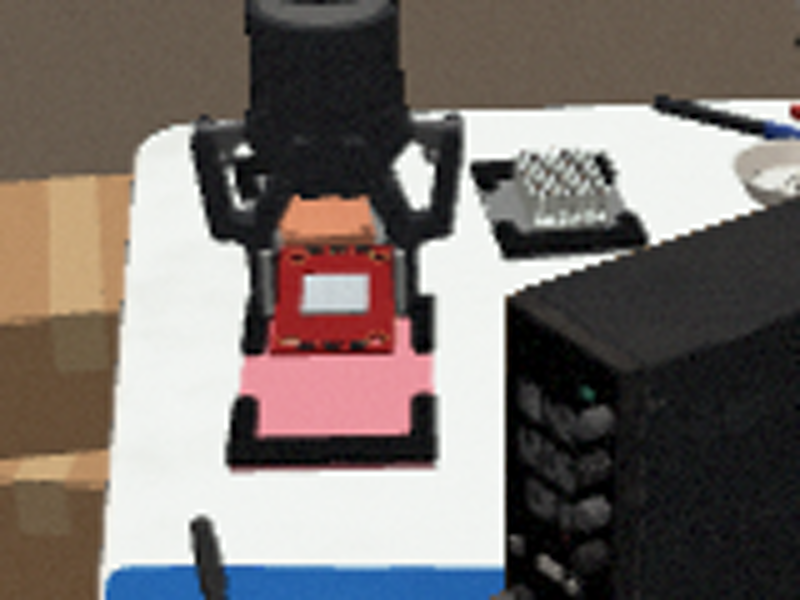

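Aligned over the pink nest. I'll nudge +y by about 2 mm to even out the end gaps, then lower.

```bash
python3 -m creep '[0,-0.2,1,0, 0,0,1,0, 0,0,1,0, 0,0,0.4,0, 0,0,0,0]';python3 -m creep '[0,0,0.15,0, 0,0,0,0]';python3 -m creep '[0,0,0.15,0, 0,0,0,0]'
```

```text
t: 47.18
tcp_pos: [0.4348, 0.0809, -0.0191]
tcp_rot: [3.142, 0.001, -0.066]
force: [0.3, -0.1, -1.7]
grip_width: 0.704
t: 47.42
tcp_pos: [0.4352, 0.081, -0.0201]
tcp_rot: [-3.142, -0.0, -0.066]
force: [-0.6, 0.2, -1.2]
grip_width: 0.706
t: 47.68
tcp_pos: [0.4351, 0.0809, -0.0217]
tcp_rot: [-3.142, -0.0, -0.067]
force: [-0.6, -1.0, -0.9]
grip_width: 0.702
```

```bash
python3 -m creep '[0,0,0.15,0, 0,0,0,0]';python3 -m creep '[0,0,0.1,0, 0,0,0,0]';python3 -m creep '[0,0,0.06,0, 0,0,0,0]'
```

```text
t: 47.92
tcp_pos: [0.435, 0.081, -0.0233]
tcp_rot: [3.142, 0.0, -0.066]
force: [-0.0, 0.6, -0.4]
grip_width: 0.707
t: 48.18
tcp_pos: [0.435, 0.0809, -0.0243]
tcp_rot: [3.142, 0.0, -0.067]
force: [0.5, -0.0, -0.5]
grip_width: 0.704
t: 48.42
tcp_pos: [0.4351, 0.081, -0.0248]
tcp_rot: [3.142, 0.0, -0.066]
force: [-0.1, 0.1, -0.5]
grip_width: 0.707
```

```bash
python3 -m creep '[0,0,0.05,0, 0,0,0,0]';python3 -m creep '[0,0,0.05,0, 0,0,0,0]'
```

```text
t: 48.68
tcp_pos: [0.4351, 0.081, -0.0253]
tcp_rot: [-3.142, -0.0, -0.066]
force: [-0.5, 0.2, -1.1]
grip_width: 0.705
t: 48.92
tcp_pos: [0.4351, 0.081, -0.0254]
tcp_rot: [-3.142, -0.0, -0.066]
force: [-2.0, -0.3, 8.1]
grip_width: 0.704
```

```bash
python3 -m creep '[0,0,0,0, 0,0,0,0, 0,0,0,0, 0,0,0,0]' 30;  python3 -m creep '[0,0,-1,0, 0,0,-2,0, 0,0,-4,0, 0,0,-5,0, 0,0,-5,0]'; python3 -m creep '[0,4,-4,0, 0,5,0,0, 0,5,0,0, 0,5,0,0, 0,5,0,0]' 0; python3 -m creep '[0,5,0,0, 0,4,0,0, 0,0,0,0]'
python3 - <<'E'
from h import *
s=vision.snapshot("top"); crop(s,(90,150,290,300),4,"pics/end_t.png"); cv2.imwrite("pics/end_top.png",s["color"])
for n,p,d,z0,z1 in (("fan_mid",(.584,.064,-.15),(.04,.04),.004,.019),("heatsink_mid",(.58,.2817,.058),(.046,.07),.004,.028),("spreader_mid",(.4335,.285,.05),(.054,.104),.004,.014),("module_mid",(.435,.081,-.066),(.062,.118),.004,.014),("solvent",(.604,-.47,.05),(.05,.05),0,.1),("syringe",(.5,-.539,.0),(.02,.118),0,.018)):
    m=best_mask(n,"top",(p[0],p[1],z1),s)
    if m is None: print(n,None); continue
    w=cloud(s)[m]; w=w[~np.isnan(w[:,0])]
    print(n,fit([(s,m)],p,d,z0,z1) if n not in("solvent","syringe") else "", "med",np.round(np.median(w,0),3))
s=vision.snapshot("side"); cv2.imwrite("pics/end_side.png",s["color"]); crop(s,(220,160,380,280),5,"pics/end_s.png")
o=get_obs(); print(o["tcp_pos"],o["t"])
E
```

```text
t: 49.42
tcp_pos: [0.4351, 0.0809, -0.0259]
tcp_rot: [3.142, 0.0, -0.066]
force: [-0.2, 0.5, 1.1]
grip_width: 0.883
t: 50.05
tcp_pos: [0.4348, 0.081, 0.1465]
tcp_rot: [-3.142, -0.0, -0.066]
force: [1.2, 1.0, -0.0]
grip_width: 0.881
t: 50.68
tcp_pos: [0.4188, -0.1601, 0.185]
tcp_rot: [3.141, -0.001, -0.066]
force: [1.0, -0.5, -0.0]
grip_width: 0.999
t: 51.05
tcp_pos: [0.4128, -0.2506, 0.1846]
tcp_rot: [3.141, -0.0, -0.07]
force: [-0.3, 0.6, -0.7]
grip_width: 1.004
fan_mid (array([ 0.5849,  0.0646, -0.2307]), np.float64(0.272)) med [0.584 0.065 0.015]
heatsink_mid (array([0.583 , 0.2805, 0.0222]), np.float64(0.082)) med [0.582 0.28  0.021]
spreader_mid (array([0.4361, 0.2862, 0.0353]), np.float64(0.029)) med [0.436 0.285 0.015]
module_mid (array([ 0.4375,  0.0808, -0.0733]), np.float64(0.047)) med [0.437 0.079 0.015]
solvent  med [ 0.6   -0.464  0.074]
syringe  med [ 0.499 -0.538  0.016]
[ 0.41332286 -0.24752801  0.18438794] 51.45
```

View pics/end_t.png

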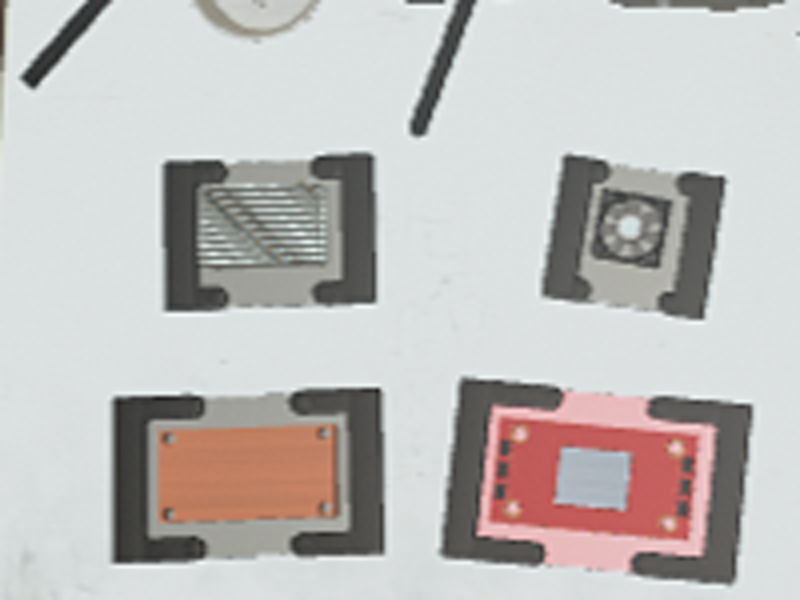

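View pics/end_s.png

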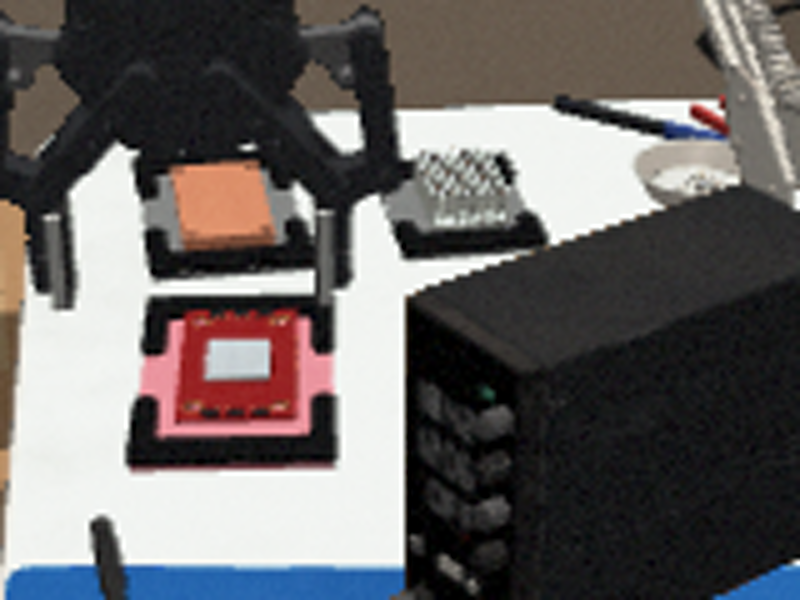

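View pics/end_side.png

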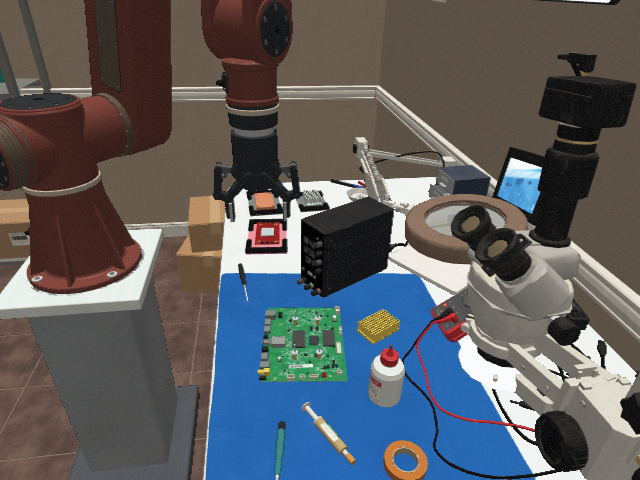

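All four parts lie inside their nests: heatsink (263,225), fan (632,228), spreader (248,473) and module (595,478) in the end crop. The solvent and syringe haven't moved, and the gripper is clear in the air. Handing in.

```bash
python3 -c "
from rig import bot; print(bot.close_job())"
```

```text
the job is handed in; nothing more can be done
None
```

The cooling stack is apart, and each part lies flat in its own nest. I moved the fan, then the aluminium heatsink, the copper spreader, and last the red module into the pink-floored nest. I handed the job in at about 51.5 s of the 136 s allowed.

**Set-downs:** I lowered each part until the wrist felt contact, then opened the jaws. Contact came within about 0.5 mm of the height expected from the pick, and contact forces stayed under about 14 N.

**Last checks:** In the final top picture all four parts are inside their cut-outs with a gap all round. The side picture agrees for the heatsink, spreader and module. It can't show the fan nest, which is hidden behind the power supply. The solvent bottle and the syringe measure within about 1 mm of where they started.

**Disagreements and corrections:**
- **Fingertip height:** The pictures showed the real fingertips about 27 mm higher than the reported TCP implied. I worked from the pictures, and the contact heights bore that out.
- **Camera fits:** The side camera's fits ran several millimetres low in y compared with the top camera, so I used the top camera for positions.
- **Off-centre parts:** The fan and heatsink sit about 3 mm off centre in x. The last fit of the fan was poor, so its angle is judged from the picture. The heatsink's fitted angle is about 2° off its nest.
- **Module grasp:** The module slid about 2 mm as the jaws closed, so I moved it back until the studs were centred in their holes and then lifted.

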